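Lamp check with glass reference cells

TASK

Check the three-window lamp with the glass reference cells: with the isolator switched off, take every cell from the white tray and stand it on a marked square of its own in front of the lamp, upright and centred, its clear faces square to the beam. Then flip the isolator fully on, leave it on for at least four seconds, and flip it fully off again; after that put all the cells back upright into the tray. Never handle a cell while the isolator is on (if you find it on, switch it off first), and leave everything else where it is.

Things in the scene. Friction and masses are not known exactly. Their poses are not given: they have to be found in the camera images.
- cell_a_mid (a point): reference cell with blue glass, about 140 g: square steel foot 38x38x8 mm, on it a body 28x28 mm up to the flat black top (coloured stripe along x), 50 mm above the underside. Clear faces look along its +x and -x, black walls along +y and -y; half round is alike. Point at its centre, 25 mm above the underside, z up. Starts in the tray, black walls towards either pair of tray walls. May be absent
- cell_b_mid (a point): reference cell with orange glass, about 140 g: square steel foot 38x38x8 mm, on it a body 28x28 mm up to the flat black top (coloured stripe along x), 50 mm above the underside. Clear faces look along its +x and -x, black walls along +y and -y; half round is alike. Point at its centre, 25 mm above the underside, z up. Starts in the tray, black walls towards either pair of tray walls. May be absent
- cell_c_mid (a point): reference cell with green glass, about 140 g: square steel foot 38x38x8 mm, on it a body 28x28 mm up to the flat black top (coloured stripe along x), 50 mm above the underside. Clear faces look along its +x and -x, black walls along +y and -y; half round is alike. Point at its centre, 25 mm above the underside, z up. Starts in the tray, black walls towards either pair of tray walls. May be absent
- station: lamp station, fixed. Aluminium plate 150 (x) x 215 (y) mm, 3 mm thick, from x = -40 to +110 mm; white lamp housing on it from x = 62 to 108 mm, 211 mm wide, 67 mm high, with three round windows facing -x. Origin on the bench surface below the middle marked square; the beams run along its x axis, y runs along the row of squares, z up
- spot_0 (a point): centre of the +y (robot's left) marked square (black outline, 43 mm) on the top of the station's plate, 3 mm above the bench, in front of a lamp window; squares are 75 mm apart; same axes as the station
- spot_1 (a point): centre of the middle marked square (black outline, 43 mm) on the top of the station's plate, 3 mm above the bench, in front of a lamp window; squares are 75 mm apart; same axes as the station
- spot_2 (a point): centre of the -y (robot's right) marked square (black outline, 43 mm) on the top of the station's plate, 3 mm above the bench, in front of a lamp window; squares are 75 mm apart; same axes as the station
- isolator (a joint): isolator lever angle in rad: 0 = fully off, 1.2 = fully on. At 0 the lever leans 0.6 rad from vertical to the -x side of the isolator base (green plate), at 1.2 it leans 0.6 rad to the +x side (red plate). It is top-heavy: from past the middle (0.6) it falls by itself to the nearer stop and rests there; about 1 N at the bar moves it. It may be found on or off
- isolator_pivot (a point): lever's hinge, fixed, 52 mm above the bench, on the axis (its y axis); x points from the off side to the on side. Below it is a fixed grey housing 110 (x) x 80 (y) mm, 36 mm high, and two small cheeks round the hinge that reach 60 mm above the bench
- isolator_bar (a point): centre of the black cross bar (18 mm diameter, 56 mm long, parallel to the hinge axis) at the end of the lever, 70 mm from the hinge. The lever is a steel rod 11 mm thick
- tray: white open tray, loose, 300 g, 100 (x) x 140 (y) x 30 mm high, walls and floor 2 mm thick; origin under the centre of its floor
- objective: bystander: upright dark objective tube with grey lid, 37 mm wide, 62 mm high; origin at its underside
- oil: bystander: brown dropper bottle, 28 mm wide, 82 mm high; origin at its underside

How it is judged:
On the way, in this order (a step that is already met when the one before it is completed fails the run):
1. isolator off, every cell released on a marked square, centred, clear faces square to the beam (value of joint isolator below 0.12 rad and (horizontal distance between cell_a_mid and spot_0 below 0.01 m or horizontal distance between cell_a_mid and spot_1 below 0.01 m or horizontal distance between cell_a_mid and spot_2 below 0.01 m) and angle between the x axis of each of cell_a_mid, cell_b_mid, cell_c_mid and the x axis of station, either way round below 0.17 rad and angle between each of cell_a_mid, cell_b_mid, cell_c_mid's own z axis and vertical below 0.08 rad and height (world z) of each of cell_a_mid, cell_b_mid, cell_c_mid below 0.033 m and contact force between the fingers and cell_a below 0.1 N and (horizontal distance between cell_b_mid and spot_0 below 0.01 m or horizontal distance between cell_b_mid and spot_1 below 0.01 m or horizontal distance between cell_b_mid and spot_2 below 0.01 m) and contact force between the fingers and cell_b below 0.1 N and (horizontal distance between cell_c_mid and spot_0 below 0.01 m or horizontal distance between cell_c_mid and spot_1 below 0.01 m or horizontal distance between cell_c_mid and spot_2 below 0.01 m) and contact force between the fingers and cell_c below 0.1 N), for 0.3 s.
2. isolator fully on, with every cell still in place, for 3 s (value of joint isolator above 1.08 rad and (horizontal distance between cell_a_mid and spot_0 below 0.01 m or horizontal distance between cell_a_mid and spot_1 below 0.01 m or horizontal distance between cell_a_mid and spot_2 below 0.01 m) and angle between the x axis of each of cell_a_mid, cell_b_mid, cell_c_mid and the x axis of station, either way round below 0.17 rad and angle between each of cell_a_mid, cell_b_mid, cell_c_mid's own z axis and vertical below 0.08 rad and height (world z) of each of cell_a_mid, cell_b_mid, cell_c_mid below 0.033 m and contact force between the fingers and cell_a below 0.1 N and (horizontal distance between cell_b_mid and spot_0 below 0.01 m or horizontal distance between cell_b_mid and spot_1 below 0.01 m or horizontal distance between cell_b_mid and spot_2 below 0.01 m) and contact force between the fingers and cell_b below 0.1 N and (horizontal distance between cell_c_mid and spot_0 below 0.01 m or horizontal distance between cell_c_mid and spot_1 below 0.01 m or horizontal distance between cell_c_mid and spot_2 below 0.01 m) and contact force between the fingers and cell_c below 0.1 N), for 3 s.
3. isolator fully off again (value of joint isolator below 0.12 rad), for 0.3 s.
At the end, for the whole second after the job is handed in: isolator within 0.12 rad of off; every cell stands upright (within 0.12 rad) on the tray's floor inside its walls, at rest. On the way every cell stood within 10 mm of the centre of a marked square and within 0.17 rad of square to the beam, upright within 0.08 rad (value of joint isolator below 0.12 rad and x of cell_a_mid in the frame of tray between -0.046 and 0.046 m and y of cell_a_mid in the frame of tray between -0.066 and 0.066 m and z of each of cell_a_mid, cell_b_mid, cell_c_mid in the frame of tray below 0.034 m and angle between each of cell_a_mid, cell_b_mid, cell_c_mid's own z axis and vertical below 0.12 rad and linear speed of each of cell_a, cell_b, cell_c below 0.02 m/s and x of cell_b_mid in the frame of tray between -0.046 and 0.046 m and y of cell_b_mid in the frame of tray between -0.066 and 0.066 m and x of cell_c_mid in the frame of tray between -0.046 and 0.046 m and y of cell_c_mid in the frame of tray between -0.066 and 0.066 m); the robot touches nothing.
It fails at once if a cell is handled while the isolator is on (value of joint isolator above 0.6 rad and (contact force between the fingers and cell_a above 0.5 N or contact force between the fingers and cell_b above 0.5 N or contact force between the fingers and cell_c above 0.5 N)).
It fails at once if a bystander is knocked or shifted by more than 30 mm (distance of any of objective, oil from where it was at the start of the episode above 0.03 m).
Of cell_a, cell_b, cell_c only 2 to 3 are there at a start; the rules pass over those that are not, and their reading is None.
At some moment in a run one of cell_a, cell_b, cell_c may be knocked a few centimetres aside while the robot is not near it.
Once in a run the grip may slacken for a moment while it holds something.
It also fails if it takes over 210 s, if anything falls off the work surface, if the arm or the gripper's body presses on something with over 40 N, if the wrist force passes 120 N, or if a joint passes its speed limit or range.

ROBOT

A 6-joint arm with a two-finger parallel gripper is mounted at the origin on a cart in front of the work surface, level with it; the furniture and walls round the work are solid. World frame = base frame: x ahead of the robot, y to its left, z up, the work surface at z = 0. Lengths are in m, angles in rad, forces in N, time in s.
With the tool pointing down it reaches from about 0.3 to 0.875 m from the base axis. Payload 6.4 kg.
Tool frame: the origin (TCP) lies at the very end of the fingers, on their centre line; the grasp point (between the pads) lies 19 mm behind it; z points along the fingers, y is the direction in which the jaws open and shut (so a half turn about z gives the same grasp; the last joint's range is limited). The gripper opens to 85 mm and grips with 20 to 120 N. Pads are 22 mm wide; open, the fingers measure 114 mm over their backs; the gripper's body (76 mm by 85 mm) begins 54 mm behind the grasp point. The pads swing forward as they close: fully open they stand 13 mm farther back than shut.
Start: joints at [-1.509, 0.181, 1.607, -0, 1.354, -0.206], TCP at [0.152, -0.555, 0.231] pointing down, gripper open.
Joint ranges: [-2.99, 2.99], [-0.89, 2.07], [0.3, 2.58], [-1.14, 4.28], [0, 2.63], [-3.12, 3.12]. Speed limits (rad/s): [2.57, 2.57, 3.01, 3.14, 3.14, 3.14].

INTERFACE

Orientations are given as a unit quaternion [x, y, z, w].
In Python, from rig import monitor, imaging, r gives the robot as it stands.
- The arm moves only by the shell command python3 -m handwheel 'ROWS'. ROWS is JSON, a list of rows, each an object with "grip": the opening, from 0 (shut) to 1 (fully open); "offset": the shift along the tool's x, y, z in mm, a list of three; "twist": the turn, a rotation vector about the tool's x, y, z in degrees, a list of three. A call has 1 to 10 rows; each row shifts and turns the commanded pose from where the row before left it, along the tool's axes as they then stand; what a row does not reach is not made up. A row lasts 1/8 s, in which the tool goes at most 62.5 mm and 10.7 degrees, less where a joint would pass 70% of its speed; a pose out of reach is approached as far as the arm can. A call is refused whole if a number of a shift passes 62.5 or a number of a turn 10.7, either way. A call with a gripper value outside its range is refused whole. The fingers move at their own pace and stop on an object; the grip force is fixed at half the most. Time passes only in rows, so rows that do not move let the fingers close. It gives the time, the measured TCP pose, the force and the opening at its end, in the units of the state.
- monitor.observe(): the state, without advancing time (a new reading comes with each control period).
- imaging.grab_frame(name): name is "side" or "top" or "wrist"; returns (picture, depth): 480x640x3 uint8, red, green, blue; 480x640 float32, m along the optical axis (not along the pixel's ray), 0 where there is no reading.
- imaging.get_calibration(name): a dict with "fov_y" (degrees; the focal length in pixels is half the picture's height over the tangent of half this angle, whatever the lens; pixels are square), "cx", "cy" (the principal point, pixels), "R" (3x3) and "t" (3): a world point X has camera coordinates R X + t. Camera axes: x right, y down, z forward; pixel columns grow to the right and rows downward; lengths in m; the calibration is good to about 2 mm. A picture is of the moment at which its call begins: read the wrist's pose just before it. get_calibration takes no time and is no camera call; for the wrist camera it gives the pose at the moment of the call.
- r.job_done(): hands the job in, once; it reports no verdict.
The state is a dict: "time_s": time; "q": joint angles; "joint_velocities": joint speeds; "joint_torque": joint torques, N m; "tcp_pos": TCP position; "eef_rot": TCP orientation; "force": force on the tool from outside, world axes, zero at the start; "ft_torque": the same for the moment, N m; "width": finger opening in m.
Only numpy, scipy, OpenCV 4.12 (cv2) and the standard library are available. Lean on these libraries where they do the work, as an engineer would, in place of code of your own. Each camera call takes 0.05 s, during which the arm holds its last target. There are 200 camera calls.

## Working session

There is one attempt and no reset: what is moved stays moved. The work goes in short steps, Python scripts to look and compute and a shell command to move; the robot and the scene stay as the last step left them, time stands still between calls to the robot, and variables do not carry over. Pictures are saved under pics/ and viewed, about 12 in all and at most 16, crops included, and the job is handed in when it is done.

```bash
mkdir -p pics; ls
cat > h.py <<'E'
import numpy as np, cv2
from scipy.spatial.transform import Rotation as Ro
from rig import monitor, imaging, r
def cal(n):
    c=imaging.get_calibration(n); f=240/np.tan(np.radians(c['fov_y'])/2)
    return f,c['cx'],c['cy'],np.array(c['R']),np.array(c['t'])
def ray(c,u,v,z):
    f,cx,cy,R,t=c; o=-R.T@t; d=R.T@np.array([(u-cx)/f,(v-cy)/f,1.]); return o+d*(z-o[2])/d[2]
def cloud(c,D):
    f,cx,cy,R,t=c; v,u=np.mgrid[:480,:640]; P=np.stack([(u-cx)/f*D,(v-cy)/f*D,D],-1); return (P-t)@R
def proj(c,X):
    f,cx,cy,R,t=c; p=R@np.array(X)+t; return p[:2]/p[2]*f+[cx,cy]
def save(n,im): cv2.imwrite('pics/'+n,im[...,::-1])
E
python3 - <<'E'
from h import *
s=monitor.observe(); print(s)
for n in ['side','top','wrist']:
    c=cal(n); print(n,c[0],c[1:3],-c[3].T@c[4]); print(c[3].round(3))
    im,D=imaging.grab_frame(n); save(n+'0.png',im); np.savez(n+'0.npz',im=im,D=D,f=c[0],cx=c[1],cy=c[2],R=c[3],t=c[4])
E
```

```text
pics
{'time_s': 0.0, 'q': array([-1.50925138e+00,  1.81541686e-01,  1.60801590e+00, -2.89709962e-06,
        1.35380415e+00, -2.06339208e-01]), 'joint_velocities': array([ 0.0004625 , -0.00119373, -0.00108213, -0.00032053, -0.0007195 ,
       -0.00050091]), 'joint_torque': array([-3.28757123e-04, -4.44872940e+01, -3.51339376e+01, -3.40917186e-04,
        9.09320806e-03,  9.37239832e-06]), 'tcp_pos': array([ 0.15215688, -0.553924  ,  0.23037998]), 'eef_rot': array([ 9.91042733e-01,  1.33542196e-01,  6.25717588e-05, -8.82326954e-04]), 'force': array([ 0.00274318, -0.04403518, -0.58613101]), 'ft_torque': array([ 0.01867079, -0.02551599,  0.06644169]), 'width': 0.08526774466413443}
side 435.5437988550501 (310.4135227142555, 242.3843016285505) [ 0.48842465 -0.90365295  0.64717989]
[[ 0.996 -0.085 -0.004]
 [-0.058 -0.65  -0.758]
 [ 0.062  0.755 -0.652]]
top 477.69171112205885 (317.65727721244843, 244.00802699228473) [ 0.36055067 -0.2604549   0.93044977]
[[ 0.034 -0.999  0.004]
 [-0.975 -0.034 -0.217]
 [ 0.217  0.004 -0.976]]
wrist 360.03373105638946 (318.2032313630262, 236.59594101526505) [ 0.22832247 -0.53390202  0.37242189]
[[ 0.265 -0.964 -0.001]
 [-0.918 -0.252  0.307]
 [-0.296 -0.08  -0.952]]
```

View pics/top0.png

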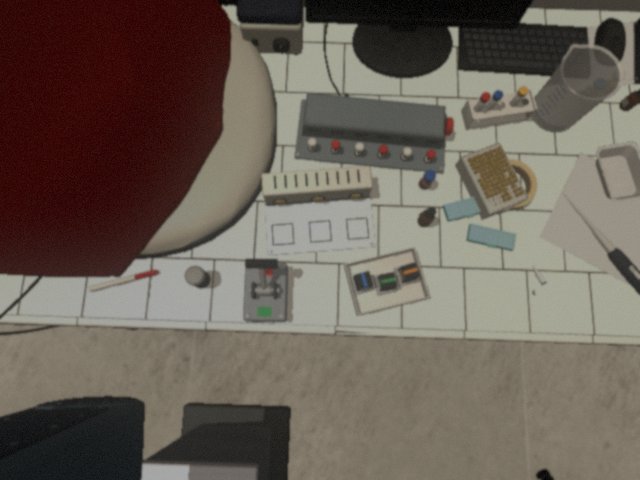

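View pics/side0.png

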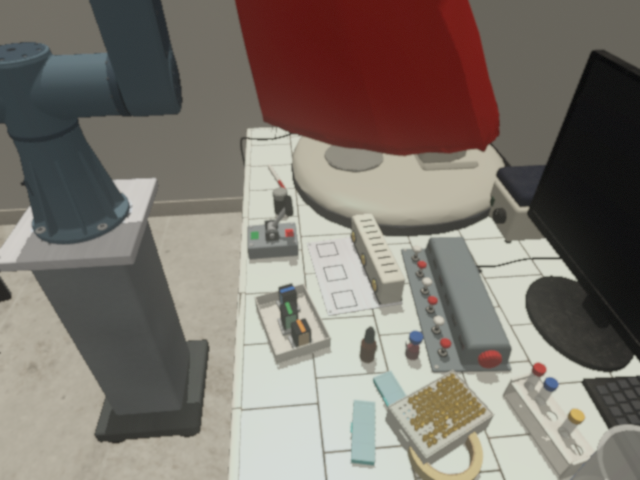

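The top view shows the isolator at (265,292), with its bar leaning to the red side, so it is ON. The tray at (387,282) holds blue (364,281), green (388,281) and orange (409,272) cells. The squares are at (283,234), (320,231) and (357,229). The side view agrees.

Run:
```python
from h import *
d=np.load('top0.npz'); im=d['im'];D=d['D']; c=cal('top')
cr=cv2.resize(im[175:330,235:435],None,fx=4,fy=4,interpolation=cv2.INTER_CUBIC); save('crop0.png',cr)
P=cloud(c,D)
hsv=cv2.cvtColor(im,cv2.COLOR_RGB2HSV)
for n,(u,v) in dict(bar=(261,265),blue=(364,281),green=(388,281),orange=(409,272),s0=(283,234),s1=(320,231),s2=(357,229),tray=(365,305),obj=(197,275),lamp=(320,180),oil=(428,215),gp=(264,312)).items():
    print(n,P[v,u].round(4),hsv[v,u])
def cen(m,z,n):
    k,l,st,ce=cv2.connectedComponentsWithStats(m.astype(np.uint8))
    for i in range(1,k):
        if st[i,4]>8:
            rr=cv2.minAreaRect(np.argwhere(l==i)[:,::-1].astype(np.float32)); print(n,ce[i].round(1),st[i,4],ray(c,*ce[i],z).round(4),rr[1],round(rr[2],1))
roi=np.zeros(im.shape[:2],bool); roi[245:320,340:432]=1
H,S,V=[hsv[...,i].astype(int) for i in range(3)]
cen(roi&(H>100)&(H<130)&(S>110),.052,'blue')
cen(roi&(H>40)&(H<90)&(S>110),.052,'green')
cen(roi&(H<20)&(S>140),.052,'orange')
# squares: holes of dark outline
roi=np.zeros(im.shape[:2],bool); roi[215:250,264:374]=1
g=cv2.cvtColor(im,cv2.COLOR_RGB2GRAY).astype(int)
print('plate gray',np.percentile(g[roi],[2,5,10,25,50,90]))
print(g[234,268:300],g[234,305:372])
```

```text
bar [ 0.5008 -0.1612  0.1186] [30  9 56]
blue [ 0.489  -0.3455  0.0521] [108 124 123]
green [ 0.4904 -0.3898  0.0529] [ 60  90 102]
orange [ 0.509  -0.4292  0.0506] [ 12 145 137]
s0 [ 5.858e-01 -1.869e-01  1.000e-04] [ 42   8 168]
s1 [ 0.5934 -0.2608  0.0048] [ 60   3 167]
s2 [ 0.6009 -0.3349  0.0021] [ 39  11 166]
tray [ 0.4497 -0.353   0.0006] [ 27  29 165]
obj [ 0.4881 -0.0378  0.0608] [ 20  36 127]
lamp [ 0.6779 -0.2575  0.0674] [ 25  36 164]
oil [ 0.6163 -0.4629  0.0656] [48 23 56]
gp [ 0.4267 -0.1621  0.0376] [ 64 114 119]
blue [363.8 279.4] 24 [ 0.492 -0.345  0.052] (11.384199142456055, 1.8973664045333862) 71.6
orange [410.1 270.5] 44 [ 0.5116 -0.431   0.052 ] (3.395498752593994, 12.854387283325195) 76.0
plate gray [128.   132.   139.   157.25 165.   167.  ]
[166 167 164 153 135 145 160 165 164 164 168 166 165 164 163 167 165 167
 167 165 165 163 166 153 133 129 149 162 167 167 165 166] [167 166 163 157 137 131 147 164 164 169 167 166 166 168 167 168 166 166
 166 167 169 167 167 166 152 132 139 154 162 167 168 167 167 165 166 167
 167 166 166 164 166 151 127 130 148 164 166 166 168 164 163 164 166 165
 164 166 165 166 164 165 166 161 145 132 147 161 165]
```

View pics/crop0.png

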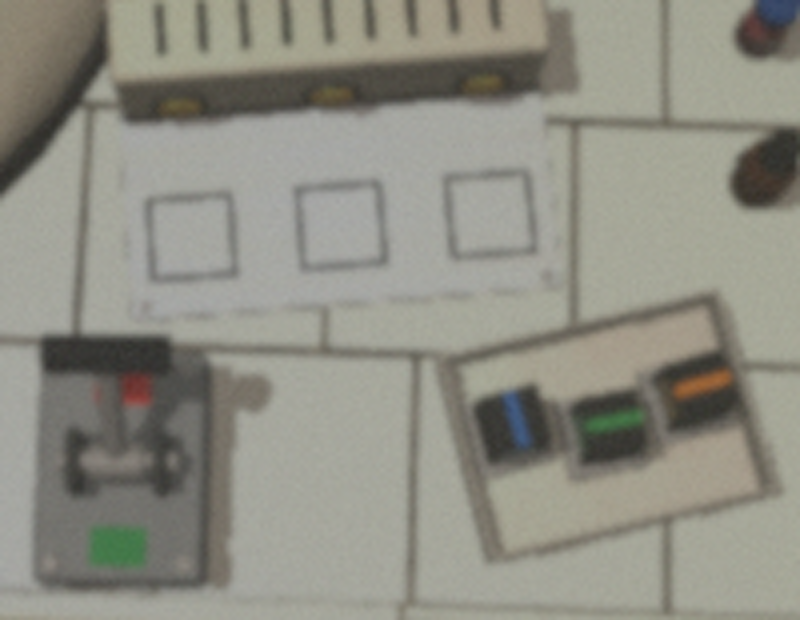

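View pics/wrist0.png

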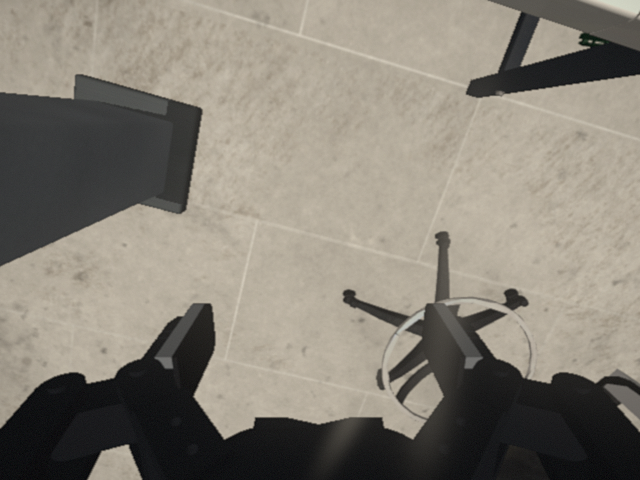

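```bash
cat >> h.py <<'E'
def yaw(s=None):
    s=s or monitor.observe(); X=Ro.from_quat(s['eef_rot']).as_matrix(); return np.degrees(np.arctan2(X[1,0],X[0,0]))
def go(x,y,z,yw=None,s=None):
    """total tool-frame offset (mm) to reach world xyz from now, then twist z (deg)"""
    s=s or monitor.observe(); X=Ro.from_quat(s['eef_rot']).as_matrix()
    o=1000*X.T@(np.array([x,y,z])-s['tcp_pos'])
    tw=None if yw is None else -((yw-yaw(s)+90)%180-90)
    print('offset',o.round(1),'twist z',None if tw is None else round(tw,1))
E
python3 - <<'E'
from h import *
d=np.load('top0.npz'); im=d['im'];D=d['D']; c=cal('top'); P=cloud(c,D)
hsv=cv2.cvtColor(im,cv2.COLOR_RGB2HSV); H,S,V=[hsv[...,i].astype(int) for i in range(3)]
red=(S>180)&(V>30); red[:,260:]=0; red[290:]=0; q=P[red&(D>0)]; print('shade',len(q),np.percentile(q,[0,1,50,99,100],axis=0).round(3))
e=np.load('side0.npz'); Ps=cloud(cal('side'),e['D']); h=cv2.cvtColor(e['im'],cv2.COLOR_RGB2HSV)
m=(h[...,1]>180)&(e['D']>0); m[200:]=0; q=Ps[m]; print('shade side',np.percentile(q,[0,1,50,99,100],axis=0).round(3))
# heights along disc
for u,v in [(255,120),(240,200),(180,250)]: print(P[v,u].round(3))
# isolator: bar pts and housing
m=(P[...,2]>.095)&(P[...,2]<.13); m[:240]=0;m[330:]=0;m[:,:235]=0;m[:,300:]=0
q=P[m&(D>0)];print('bar',len(q),q.mean(0).round(4)); 
rr=cv2.minAreaRect(q[:,:2].astype(np.float32)); print(rr, np.linalg.svd(q[:,:2]-q[:,:2].mean(0),full_matrices=0)[2][0])
m=(abs(P[...,2]-.036)<.006); m[:240]=0;m[330:]=0;m[:,:235]=0;m[:,295:]=0
q=P[m&(D>0)]; print('housing',len(q),cv2.minAreaRect(q[:,:2].astype(np.float32)))
# green plate, red plate centroid
for n,mm in dict(g=(H>50)&(H<80)&(S>80),r=(H<10)&(S>120)).items():
    mm=mm.copy(); mm[:255]=0;mm[325:]=0;mm[:,:240]=0;mm[:,292:]=0; v,u=np.nonzero(mm); print(n,len(u),ray(c,u.mean(),v.mean(),.037).round(4))
# squares: inner lighter region components
g=cv2.cvtColor(im,cv2.COLOR_RGB2GRAY); g4=cv2.resize(g,None,fx=4,fy=4,interpolation=cv2.INTER_CUBIC)
b=(g4<150).astype(np.uint8); cs,hi=cv2.findContours(b,cv2.RETR_CCOMP,cv2.CHAIN_APPROX_NONE)
for k,hh in zip(cs,hi[0]):
    a=cv2.contourArea(k)
    if hh[3]>=0 and 3000<a<9000:
        rr=cv2.minAreaRect(k); u,v=(np.array(rr[0])-1.5)/4
        if 260<u<380 and 200<v<250:
            bx=cv2.boxPoints(rr); W=np.array([ray(c,*((p-1.5)/4),.003) for p in bx])
            print('sq',u,v,ray(c,u,v,.003).round(4),np.linalg.norm(np.diff(W[:3],axis=0),axis=1).round(4),np.degrees(np.arctan2(*(W[1]-W[0])[[1,0]])).round(1))
# tray
m=(P[...,2]>.024)&(P[...,2]<.036)&(S<60); m[:240]=0;m[325:]=0;m[:,:335]=0;m[:,440:]=0
q=P[m&(D>0)]; print('tray',len(q),cv2.minAreaRect(q[:,:2].astype(np.float32)))
s=monitor.observe(); go(.545,-.163,.18,0)
E
```

```text
shade 42326 [[ 0.437 -0.092  0.06 ]
 [ 0.461 -0.09   0.256]
 [ 0.579 -0.043  0.515]
 [ 0.846  0.021  0.639]
 [ 1.068  0.037  0.654]]
shade side [[ 0.426 -0.095  0.167]
 [ 0.447 -0.091  0.209]
 [ 0.697 -0.079  0.373]
 [ 0.968  0.035  0.472]
 [ 1.022  0.073  0.476]]
[ 0.8   -0.125  0.062]
[ 0.637 -0.105  0.054]
[0.54  0.008 0.027]
bar 357 [ 0.503  -0.1605  0.1147]
((0.5007556080818176, -0.16021586954593658), (0.024035999551415443, 0.056000273674726486), 2.149508476257324) [ 0.03745629 -0.99929827]
housing 1844 ((0.46435973048210144, -0.16088595986366272), (0.10819774866104126, 0.08000391721725464), 1.530951738357544)
g 106 [ 0.4281 -0.1619  0.037 ]
r 32 [ 0.5026 -0.1664  0.037 ]
sq 282.3794250488281 233.80731201171875 [ 0.5855 -0.1859  0.003 ] [0.0375 0.0376] -83.4
sq 319.75830078125 230.87445068359375 [ 0.5941 -0.2603  0.003 ] [0.0377 0.0374] -84.0
sq 357.2391052246094 228.1026611328125 [ 0.6025 -0.3352  0.003 ] [0.0378 0.0374] -83.6
tray 393 ((0.49509021639823914, -0.38989266753196716), (0.1002766564488411, 0.14063362777233124), 15.540766716003418)
offset [ 482.3 -273.1   51.1] twist z 15.3
```

Run:
```python
from h import *
Q=[]
for n in ['top','side']:
    d=np.load(n+'0.npz'); P=cloud(cal(n),d['D']); h=cv2.cvtColor(d['im'],cv2.COLOR_RGB2HSV)
    m=(h[...,1]>150)&(d['D']>0); 
    if n=='top': m[:,260:]=0;m[285:]=0
    else: m[210:]=0; m[:,:230]=0
    Q.append(P[m])
q=np.vstack(Q); q=q[q[:,1]<.06]
for z in np.arange(.1,.7,.05):
    print(round(z,2),[ (round(x,2),round(float(np.percentile(w[:,1],1)),3)) for x in np.arange(.4,1.05,.05) if len(w:=q[(abs(q[:,2]-z)<.025)&(abs(q[:,0]-x)<.025)])>15])
```

```text
0.1 []
0.15 [(np.float64(1.0), -0.11)]
0.2 [(np.float64(0.55), -0.023), (np.float64(0.6), -0.046), (np.float64(0.65), -0.074), (np.float64(0.7), -0.088), (np.float64(0.75), -0.088), (np.float64(0.8), -0.091), (np.float64(0.85), -0.093), (np.float64(0.9), -0.093), (np.float64(0.95), -0.087), (np.float64(1.0), -0.027)]
0.25 [(np.float64(0.45), 0.03), (np.float64(0.5), 0.002), (np.float64(0.55), -0.025), (np.float64(0.6), -0.051), (np.float64(0.65), -0.078), (np.float64(0.7), -0.086), (np.float64(0.75), -0.087), (np.float64(0.8), -0.092), (np.float64(0.85), -0.093), (np.float64(0.9), -0.093), (np.float64(0.95), -0.063), (np.float64(1.0), -0.003)]
0.3 [(np.float64(0.45), 0.025), (np.float64(0.5), -0.002), (np.float64(0.55), -0.03), (np.float64(0.6), -0.057), (np.float64(0.65), -0.083), (np.float64(0.7), -0.085), (np.float64(0.75), -0.09), (np.float64(0.8), -0.092), (np.float64(0.85), -0.093), (np.float64(0.9), -0.091), (np.float64(0.95), -0.033)]
0.35 [(np.float64(0.45), 0.022), (np.float64(0.5), -0.008), (np.float64(0.55), -0.035), (np.float64(0.6), -0.064), (np.float64(0.65), -0.083), 
[... 531 characters left out ...]
p.float64(0.6), -0.08), (np.float64(0.65), -0.085), (np.float64(0.7), -0.087), (np.float64(0.75), -0.09), (np.float64(0.8), -0.09), (np.float64(0.85), -0.059), (np.float64(0.9), 0.005)]
0.5 [(np.float64(0.45), 0.011), (np.float64(0.5), -0.019), (np.float64(0.55), -0.052), (np.float64(0.6), -0.079), (np.float64(0.65), -0.083), (np.float64(0.7), -0.085)]
0.55 [(np.float64(0.45), 0.012), (np.float64(0.5), -0.015), (np.float64(0.55), -0.047), (np.float64(0.6), -0.076), (np.float64(0.65), -0.081), (np.float64(0.7), -0.082)]
0.6 [(np.float64(0.5), -0.012), (np.float64(0.55), -0.037), (np.float64(0.6), -0.062), (np.float64(0.65), -0.075)]
0.65 [(np.float64(0.55), -0.038), (np.float64(0.6), -0.051)]
```

```bash
python3 -m handwheel '[{"grip":0,"offset":[47,-25.5,4.5],"twist":[0,0,0]},{"grip":0,"offset":[47,-25.5,4.5],"twist":[0,0,0]},{"grip":0,"offset":[47,-25.5,4.5],"twist":[0,0,0]},{"grip":0,"offset":[47,-25.5,4.5],"twist":[0,0,0]},{"grip":0,"offset":[47,-25.5,4.5],"twist":[0,0,0]},{"grip":0,"offset":[47,-25.5,4.5],"twist":[0,0,0]},{"grip":0,"offset":[47,-25.5,4.5],"twist":[0,0,0]},{"grip":0,"offset":[47,-25.5,4.5],"twist":[0,0,0]},{"grip":0,"offset":[47,-25.5,4.5],"twist":[0,0,0]},{"grip":0,"offset":[47,-25.5,4.5],"twist":[0,0,0]}]'; python3 -m handwheel '[{"grip":0,"offset":[0,0,0],"twist":[0,0,7]},{"grip":0,"offset":[0,0,0],"twist":[0,0,6.5]},{"grip":0,"offset":[0,0,0],"twist":[0,0,0]}]'; python3 -c "
from h import *
print(yaw()); go(.54,-.182,.102,1.8)"
```

```text
time_s: 1.4
tcp_pos: [0.5389, -0.1828, 0.186]
eef_rot: [0.991, 0.134, -0.0, -0.0]
force: [-0.5, -0.3, 0.3]
width: 0.0
time_s: 1.78
tcp_pos: [0.5378, -0.1839, 0.1859]
eef_rot: [1.0, 0.017, -0.0, -0.0]
force: [-0.5, 0.2, 0.4]
width: -0.0002
1.92827776002925
offset [ 2.3 -1.8 83.9] twist z 0.1
```

```bash
python3 -m handwheel '[{"grip":0,"offset":[2,-2,42],"twist":[0,0,0]},{"grip":0,"offset":[0,0,42],"twist":[0,0,0]},{"grip":0,"offset":[-14,0,0],"twist":[0,0,0]},{"grip":0,"offset":[-14,0,0],"twist":[0,0,0]},{"grip":0,"offset":[-14,0,0],"twist":[0,0,0]},{"grip":0,"offset":[-14,0,0],"twist":[0,0,0]},{"grip":0,"offset":[-14,0,0],"twist":[0,0,0]},{"grip":0,"offset":[-10,0,0],"twist":[0,0,0]},{"grip":0,"offset":[0,0,0],"twist":[0,0,0]}]';  python3 -m handwheel '[{"grip":0,"offset":[10,0,-60],"twist":[0,0,0]},{"grip":1,"offset":[20,40,-60],"twist":[0,0,0]},{"grip":1,"offset":[0,0,0],"twist":[0,0,0]}]'
python3 - <<'E'
from h import *
im,D=imaging.grab_frame('top'); c=cal('top'); P=cloud(c,D); im2,_=imaging.grab_frame('side')
m=(P[...,2]>.095)&(P[...,2]<.13)&(P[...,0]<.55)&(P[...,0]>.36)&(abs(P[...,1]+.16)<.05); print(m.sum(),P[m].mean(0).round(4))
save('c1.png',np.hstack([cv2.resize(im[170:330,230:440],(525,400)),cv2.resize(im2[190:370,220:350],(275,400))]))
go(.60,-.25,.30,6.5); go(.495,-.39,.28,15.5)
E
```

```text
time_s: 2.9
tcp_pos: [0.4592, -0.1847, 0.1023]
eef_rot: [1.0, 0.016, -0.0, -0.0]
force: [0.1, -0.0, -0.1]
width: -0.0001
time_s: 3.28
tcp_pos: [0.4914, -0.2209, 0.2177]
eef_rot: [1.0, 0.016, 0.004, 0.003]
force: [-0.5, 0.0, -0.0]
width: 0.0359
30 [ 0.4226 -0.1868  0.1141]
offset [111.1  36.1 -87.6] twist z -4.7
offset [  1.7 172.7 -67.6] twist z -13.7
```

View pics/c1.png

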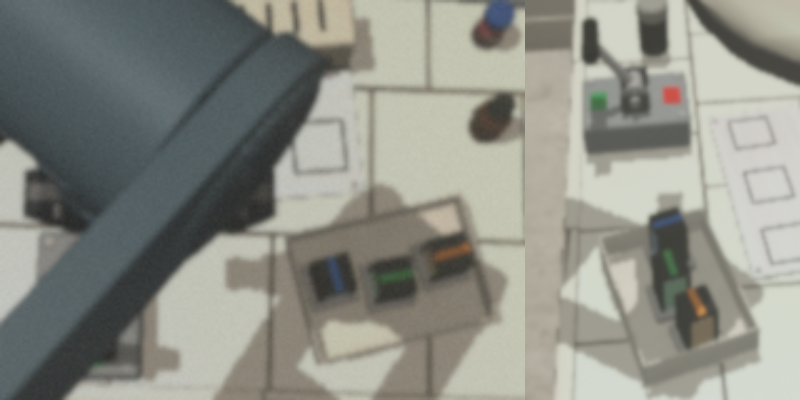

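The isolator is now off: the lever leans to green and the bar is at x=0.423. Next is a wrist view over the tray.

```bash
python3 -m handwheel '[{"grip":1,"offset":[0,43,-15],"twist":[0,0,0]},{"grip":1,"offset":[0,43,-15],"twist":[0,0,0]},{"grip":1,"offset":[0,43,-15],"twist":[0,0,0]},{"grip":1,"offset":[0,43,-15],"twist":[0,0,0]},{"grip":0.45,"offset":[0,0,0],"twist":[0,0,-7]},{"grip":0.45,"offset":[0,0,0],"twist":[0,0,-6.7]},{"grip":0.45,"offset":[0,0,0],"twist":[0,0,0]}]'
cat >> h.py <<'E'
def cells(n,zt=.052,save_as=None,box=None):
    """stripe centre and direction on cell tops, plus black-top rect"""
    c=cal(n); im,D=imaging.grab_frame(n); P=cloud(c,D); h=cv2.cvtColor(cv2.GaussianBlur(im,(3,3),0),cv2.COLOR_RGB2HSV)
    H,S,V=[h[...,i].astype(int) for i in range(3)]
    if save_as: save(save_as,im)
    top=(abs(P[...,2]-zt)<.006)
    out={}
    for k,m in dict(blue=(H>100)&(H<125)&(S>90)&(V>60),green=(H>40)&(H<90)&(S>70)&(V>60),orange=(H<22)&(S>110)&(V>60)).items():
        m=(m&top).astype(np.uint8); kk,l,st,ce=cv2.connectedComponentsWithStats(m)
        for i in range(1,kk):
            if st[i,4]<15: continue
            v,u=np.nonzero(l==i); W=np.array([ray(c,a,b,zt) for a,b in zip(u,v)])
            rr=cv2.minAreaRect(W[:,:2].astype(np.float32)*1000); w=W[:,:2]-W[:,:2].mean(0); d=np.linalg.svd(w,full_matrices=0)[2][0]
            if rr[1][0]>40 or rr[1][1]>40 or max(rr[1])<15: continue
            # black top: component of region near stripe at top height
            dd=np.linalg.norm(P[...,:2]-W[:,:2].mean(0),axis=-1); q=P[(dd<.03)&top&(D>0)]
            r2=cv2.minAreaRect(q[:,:2].astype(np.float32)*1000) if len(q)>20 else None
            out[k]=(W[:,:2].mean(0),np.degrees(np.arctan2(d[1],d[0])))
            print(k,'stripe',np.round(rr[0],1),np.round(rr[1],1),'dir',round((out[k][1]+90)%180-90,1),'z',np.median(P[l==i][:,2]).round(4),'top',r2 and (np.round(r2[0],1),np.round(r2[1],1),round(r2[2],1)))
    return im,P,out
E
python3 - <<'E'
from h import *
print(monitor.observe()['tcp_pos'],yaw(),monitor.observe()['width'])
im,P,o=cells('wrist',save_as='w2.png')
m=(P[...,2]>.024)&(P[...,2]<.036)&(abs(P[...,0]-.495)<.09)&(abs(P[...,1]+.39)<.1); v,u=np.nonzero(m)
h=cv2.cvtColor(im,cv2.COLOR_RGB2HSV); m&=h[...,1]<60
print('tray',cv2.minAreaRect(P[m][:,:2].astype(np.float32)*1000))
E
```

```text
time_s: 4.25
tcp_pos: [0.4925, -0.388, 0.2699]
eef_rot: [0.991, 0.135, -0.001, -0.002]
force: [0.2, 0.4, 0.2]
width: 0.038
[ 0.49254524 -0.38801634  0.26992092] 15.497752813335172 0.03803251348211675
blue stripe [ 694.  -471.4] [11.4 23.4] dir -71.4 z 0.0535 top (array([ 694.5, -471.7]), array([11.2, 22.6]), 11.4)
blue stripe [ 491.4 -344.5] [26.6  7.7] dir 16.7 z 0.0517 top (array([ 491.4, -344.8]), array([27.8, 28.1]), 16.0)
green stripe [ 491.3 -390.1] [ 7.7 26.8] dir -77.3 z 0.0516 top (array([ 489.5, -382.5]), array([28.5, 43.9]), 13.4)
orange stripe [ 675.6 -635.7] [ 6.1 15.9] dir -68.7 z 0.0519 top (array([ 673.7, -626.5]), array([53.4, 42. ]), 30.7)
orange stripe [ 665.9 -614.4] [ 6.9 20.8] dir -66.1 z 0.0521 top (array([ 669.3, -613.7]), array([52.8, 58.5]), 26.5)
orange stripe [ 667.4 -640. ] [ 6.  16.4] dir -66.4 z 0.0518 top (array([ 671.5, -629.4]), array([43.1, 43.4]), 25.7)
orange stripe [ 658.1 -617.7] [ 6.7 20.9] dir -67.1 z 0.0515 top (array([ 665.6, -615.8]), array([43.7, 58.6]), 23.3)
orange stripe [ 510.2 -431. ] [ 8.  26.5] dir -71.2 z 0.0518 top (array([ 510.3, -430.9]), array([28.3, 27.2]), 18.5)
tray ((494.6119689941406, -390.22528076171875), (99.94293975830078, 140.40151977539062), 15.579930305480957)
```

View pics/w2.png

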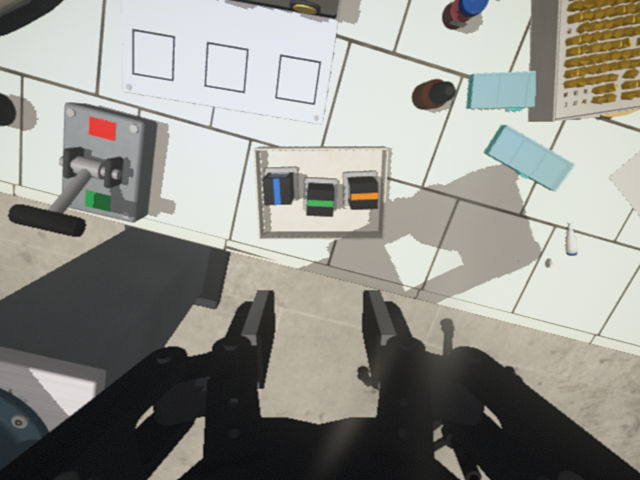

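```bash
python3 -m handwheel '[{"grip":0.45,"offset":[0,0,0],"twist":[0,0,9.9]},{"grip":0.45,"offset":[0,0,10],"twist":[0,0,9.9]},{"grip":0.45,"offset":[0,0,10],"twist":[0,0,9.9]},{"grip":0.45,"offset":[0,0,20],"twist":[0,0,9.9]},{"grip":0.45,"offset":[0,0,20],"twist":[0,0,9.9]},{"grip":0.45,"offset":[0,0,20],"twist":[0,0,9.9]},{"grip":0.45,"offset":[0,0,20],"twist":[0,0,9.9]},{"grip":0.45,"offset":[0,0,20],"twist":[0,0,9.9]},{"grip":0.45,"offset":[0,0,20],"twist":[0,0,9.9]},{"grip":0.45,"offset":[0,0,0],"twist":[0,0,0]}]'; python3 -c "
from h import *
print(yaw()); go(.4914,-.3446,.090,-73.5); go(.4914,-.3446,.017,-73.5)"
```

```text
time_s: 5.55
tcp_pos: [0.492, -0.3873, 0.1298]
eef_rot: [0.801, -0.599, -0.003, -0.001]
force: [-0.4, 0.1, -0.4]
width: 0.0383
-73.54621854483746
offset [-41.  -11.6  40. ] twist z -0.0
offset [-40.6 -11.8 113. ] twist z -0.0
```

```bash
python3 -m handwheel '[{"grip":0.45,"offset":[-40.8,-11.7,0],"twist":[0,0,0]},{"grip":0.45,"offset":[0,0,40],"twist":[0,0,0]},{"grip":0.45,"offset":[0,0,0],"twist":[0,0,0]},{"grip":0.45,"offset":[0,0,0],"twist":[0,0,0]}]'; python3 -c "
from h import *
go(.4914,-.3446,.017,-73.5);cells('top')"
```

```text
time_s: 6.05
tcp_pos: [0.4934, -0.3475, 0.0938]
eef_rot: [0.801, -0.598, 0.001, 0.0]
force: [0.4, 0.0, 0.4]
width: 0.0383
offset [-3.4  1.2 76.8] twist z -0.0
blue stripe [ 701.5 -469.3] [15.6 16.9] dir -33.0 z 0.0539 top (array([ 700.3, -470.1]), array([22.7, 22.2]), 34.5)
orange stripe [ 811.  -512.1] [10.  25.8] dir 1.2 z 0.0493 top (array([ 814. , -500.1]), array([41.2, 42.9]), 41.6)
```

```bash
python3 -c "
from h import *
print(monitor.observe()['tcp_pos']);go(.4914,-.3446,.017,-73.5)"; python3 -m handwheel '[{"grip":0.45,"offset":[-2,1,26],"twist":[0,0,0]},{"grip":0.45,"offset":[0,0,0],"twist":[0,0,0]},{"grip":0.45,"offset":[0,0,0],"twist":[0,0,0]}]';python3 -c "
from h import *
go(.4914,-.3446,.017,-73.5)"
```

```text
[ 0.49370463 -0.3479032   0.09423251]
offset [-4.   1.4 77.2] twist z -0.0
time_s: 6.48
tcp_pos: [0.492, -0.346, 0.0678]
eef_rot: [0.801, -0.599, 0.001, 0.0]
force: [0.1, -0.6, -0.3]
width: 0.0384
offset [-1.6  0.2 50.8] twist z -0.1
```

```bash
python3 -m handwheel '[{"grip":0.45,"offset":[-1.6,0.2,0],"twist":[0,0,0]},{"grip":0.45,"offset":[0,0,26],"twist":[0,0,0]},{"grip":0.45,"offset":[0,0,25],"twist":[0,0,0]},{"grip":0.45,"offset":[0,0,0],"twist":[0,0,0]},{"grip":0,"offset":[0,0,0],"twist":[0,0,0]},{"grip":0,"offset":[0,0,0],"twist":[0,0,0]},{"grip":0,"offset":[0,0,0],"twist":[0,0,0]},{"grip":0,"offset":[0,0,0],"twist":[0,0,0]}]';python3 -c "
from h import *
go(.4914,-.3446,.017,-73.5)"
```

```text
time_s: 7.48
tcp_pos: [0.4911, -0.344, 0.0162]
eef_rot: [0.801, -0.599, 0.001, 0.0]
force: [-0.4, 0.3, 2.6]
width: 0.0277
offset [ 0.6 -0.1 -0.8] twist z -0.1
```

```bash
python3 -m handwheel '[{"grip":0,"offset":[0,0,-20],"twist":[0,0,0]},{"grip":0,"offset":[0,0,-30],"twist":[0,0,0]},{"grip":0,"offset":[0,0,0],"twist":[0,0,0]}]';python3 -c "
from h import *
go(.5855,-.186,.064,-83.5)"
```

```text
time_s: 7.85
tcp_pos: [0.4926, -0.3455, 0.0692]
eef_rot: [0.801, -0.599, 0.003, 0.001]
force: [-0.2, -0.1, -1.1]
width: 0.0273
offset [-126.7 -134.2    4.9] twist z 9.9
```

```bash
python3 -m handwheel '[{"grip":0,"offset":[-30,-33,0],"twist":[0,0,0]},{"grip":0,"offset":[-31,-33,0],"twist":[0,0,0]},{"grip":0,"offset":[-31,-33,0],"twist":[0,0,0]},{"grip":0,"offset":[-31,-33,0],"twist":[0,0,0]},{"grip":0,"offset":[0,0,0],"twist":[0,0,5]},{"grip":0,"offset":[0,0,0],"twist":[0,0,5]},{"grip":0,"offset":[0,0,0],"twist":[0,0,0]}]';python3 -c "
from h import *
go(.5855,-.186,.020,-83.5);print(monitor.observe()['width'])"
```

```text
time_s: 8.72
tcp_pos: [0.5821, -0.1879, 0.0649]
eef_rot: [0.746, -0.666, -0.0, 0.0]
force: [-0.4, 1.0, -1.3]
width: 0.0269
offset [-1.5 -3.6 44.9] twist z 0.0
0.026903256907698448
```

```bash
python3 -m handwheel '[{"grip":0,"offset":[-1.6,-3.6,0],"twist":[0,0,0]},{"grip":0,"offset":[0,0,20],"twist":[0,0,0]},{"grip":0,"offset":[0,0,20],"twist":[0,0,0]},{"grip":0,"offset":[0,0,5],"twist":[0,0,0]},{"grip":0,"offset":[0,0,0],"twist":[0,0,0]}]';python3 -c "
from h import *
go(.5855,-.186,.018,-83.5);s=monitor.observe();print(s['width'],s['force'])"
```

```text
time_s: 9.35
tcp_pos: [0.5853, -0.1861, 0.0193]
eef_rot: [0.746, -0.666, -0.001, 0.0]
force: [-0.0, 0.7, -1.1]
width: 0.0274
offset [-0.  -0.2  1.3] twist z -0.1
0.027356836943331315 [-0.00584357  0.69930891 -1.09416183]
```

```bash
python3 -m handwheel '[{"grip":0,"offset":[0,0,1.5],"twist":[0,0,0]},{"grip":0.45,"offset":[0,0,0],"twist":[0,0,0]},{"grip":0.45,"offset":[0,0,0],"twist":[0,0,0]},{"grip":0.45,"offset":[0,0,0],"twist":[0,0,0]},{"grip":0.45,"offset":[0,0,-20],"twist":[0,0,0]},{"grip":0.45,"offset":[0,0,-30],"twist":[0,0,0]},{"grip":0.45,"offset":[0,0,-30],"twist":[0,0,0]}]';python3 -c "
from h import *
s=monitor.observe();print(s['width'],s['force']);go(.4913,-.390,.080,-77)"
```

```text
time_s: 10.22
tcp_pos: [0.5863, -0.1865, 0.1013]
eef_rot: [0.746, -0.666, 0.001, -0.0]
force: [1.3, -0.1, -0.0]
width: 0.0382
0.03821963944770707 [ 1.33266744 -0.08487689 -0.04245939]
offset [191.6 117.2  21.3] twist z -6.6
```

```bash
python3 -m handwheel '[{"grip":0.45,"offset":[48,29.3,0],"twist":[0,0,0]},{"grip":0.45,"offset":[48,29.3,0],"twist":[0,0,0]},{"grip":0.45,"offset":[48,29.3,0],"twist":[0,0,0]},{"grip":0.45,"offset":[48,29.3,0],"twist":[0,0,0]},{"grip":0.45,"offset":[0,0,0],"twist":[0,0,-6.5]},{"grip":0.45,"offset":[0,0,0],"twist":[0,0,0]},{"grip":0.45,"offset":[0,0,0],"twist":[0,0,0]}]';python3 -c "
from h import *
s=monitor.observe();go(.4913,-.390,.0165,-77); cells('side')"
```

```text
time_s: 11.1
tcp_pos: [0.4914, -0.3898, 0.0997]
eef_rot: [0.782, -0.623, 0.0, 0.0]
force: [0.1, 0.0, 0.3]
width: 0.0382
offset [ 0.1  0.2 83.2] twist z -0.1
blue stripe [ 585.1 -185.2] [10.2 17.4] dir 12.1 z 0.0545 top (array([ 585.3, -187.6]), array([28.2, 31. ]), 7.7)
blue stripe [ 700.1 -470.6] [19.  16.5] dir 62.5 z 0.0554 top (array([ 699.1, -471.3]), array([22.7, 22.3]), 42.9)
green stripe [ 490.4 -390.6] [ 8.  22.8] dir -79.4 z 0.0532 top (array([ 490.4, -390.9]), array([28.4, 29.5]), 13.0)
orange stripe [ 509.7 -430.9] [ 6.3 24. ] dir -70.2 z 0.0537 top (array([ 506.6, -425.1]), array([27.9, 44.3]), 20.1)
orange stripe [ 810.8 -515.9] [17.1 27.9] dir 1.5 z 0.0504 top (array([ 812.9, -504.4]), array([41.7, 40.1]), 33.6)
orange stripe [ 752.  -610.3] [18.   2.9] dir 23.3 z 0.0529 top (array([ 745.1, -603.8]), array([53.4, 41.6]), 24.3)
orange stripe [ 695.8 -615.8] [21.7  4.4] dir 30.6 z 0.0526 top (array([ 696.4, -615.2]), array([59. , 58.3]), 29.5)
orange stripe [ 727.9 -621.4] [23.2  2.9] dir 24.1 z 0.0528 top (array([ 724.7, -612.9]), array([59.1, 41.7]), 23.3)
orange stripe [ 690.9 -626.9] [18.9  4.7] dir 26.1 z 0.053 top (array([ 689.7, -623.2]), array([58.8, 51. ]), 24.5)
```

```bash
python3 -m handwheel '[{"grip":0.45,"offset":[0,0,40],"twist":[0,0,0]},{"grip":0.45,"offset":[0,0,26],"twist":[0,0,0]},{"grip":0.45,"offset":[0,0,17],"twist":[0,0,0]},{"grip":0.45,"offset":[0,0,0],"twist":[0,0,0]},{"grip":0,"offset":[0,0,0],"twist":[0,0,0]},{"grip":0,"offset":[0,0,0],"twist":[0,0,0]},{"grip":0,"offset":[0,0,0],"twist":[0,0,0]},{"grip":0,"offset":[0,0,0],"twist":[0,0,0]}]' && python3 -m handwheel '[{"grip":0,"offset":[0,0,-20],"twist":[0,0,0]},{"grip":0,"offset":[0,0,-30],"twist":[0,0,0]},{"grip":0,"offset":[0,0,0],"twist":[0,0,0]}]';python3 -c "
from h import *
go(.594,-.2605,.064,6.5)"
```

```text
time_s: 12.15
tcp_pos: [0.4913, -0.3907, 0.0167]
eef_rot: [0.782, -0.623, 0.001, 0.0]
force: [-1.5, -0.3, 1.6]
width: 0.0273
time_s: 12.52
tcp_pos: [0.4928, -0.3923, 0.0699]
eef_rot: [0.782, -0.623, 0.003, 0.001]
force: [0.0, -0.4, -1.0]
width: 0.0274
offset [-105.8 -128.1    5.7] twist z -83.6
```

```bash
python3 -m handwheel '[{"grip":0,"offset":[-26,-31,0],"twist":[0,0,0]},{"grip":0,"offset":[-26,-32,0],"twist":[0,0,0]},{"grip":0,"offset":[-26,-32,0],"twist":[0,0,0]},{"grip":0,"offset":[-26,-32,0],"twist":[0,0,0]},{"grip":0,"offset":[0,0,0],"twist":[0,0,0]}]'; python3 -m handwheel '[{"grip":0,"offset":[0,0,0],"twist":[0,0,-9.3]},{"grip":0,"offset":[0,0,0],"twist":[0,0,-9.3]},{"grip":0,"offset":[0,0,0],"twist":[0,0,-9.3]},{"grip":0,"offset":[0,0,0],"twist":[0,0,-9.3]},{"grip":0,"offset":[0,0,0],"twist":[0,0,-9.3]},{"grip":0,"offset":[0,0,0],"twist":[0,0,-9.3]},{"grip":0,"offset":[0,0,0],"twist":[0,0,-9.3]},{"grip":0,"offset":[0,0,0],"twist":[0,0,-9.3]},{"grip":0,"offset":[0,0,0],"twist":[0,0,-9.2]},{"grip":0,"offset":[0,0,0],"twist":[0,0,0]}]';python3 -c "
from h import *
go(.594,-.2605,.018,6.5);print(monitor.observe()['width'])"
```

```text
time_s: 13.15
tcp_pos: [0.5925, -0.2575, 0.0653]
eef_rot: [0.784, -0.621, -0.001, -0.0]
force: [0.1, 0.7, -1.2]
width: 0.0274
time_s: 14.4
tcp_pos: [0.5906, -0.2611, 0.0655]
eef_rot: [0.998, 0.056, -0.0, -0.0]
force: [-0.0, -0.5, -2.8]
width: 0.0275
offset [ 3.4 -0.3 47.5] twist z -0.1
0.02747908827109636
```

```bash
python3 -m handwheel '[{"grip":0,"offset":[3.4,-0.3,0],"twist":[0,0,0]},{"grip":0,"offset":[0,0,20],"twist":[0,0,0]},{"grip":0,"offset":[0,0,20],"twist":[0,0,0]},{"grip":0,"offset":[0,0,7.5],"twist":[0,0,0]},{"grip":0,"offset":[0,0,0],"twist":[0,0,0]}]';python3 -c "
from h import *
go(.594,-.2605,.0175,6.5);s=monitor.observe();print(s['width'],s['force'])"
```

```text
time_s: 15.02
tcp_pos: [0.594, -0.2592, 0.0177]
eef_rot: [0.998, 0.057, -0.001, -0.001]
force: [-3.0, 1.5, 4.4]
width: 0.0275
offset [-0.1  1.3  0.2] twist z 0.0
0.027464012678642076 [-3.01916095  1.46520567  4.36564995]
```

```bash
python3 -m handwheel '[{"grip":0.45,"offset":[0,0,0],"twist":[0,0,0]},{"grip":0.45,"offset":[0,0,0],"twist":[0,0,0]},{"grip":0.45,"offset":[0,0,0],"twist":[0,0,0]},{"grip":0.45,"offset":[0,0,-20],"twist":[0,0,0]},{"grip":0.45,"offset":[0,0,-35],"twist":[0,0,0]},{"grip":0.45,"offset":[0,0,-35],"twist":[0,0,0]},{"grip":0.45,"offset":[0,0,0],"twist":[0,0,0]}]';python3 -c "
from h import *
go(.5102,-.431,.1,-71.2)"
```

```text
time_s: 15.9
tcp_pos: [0.5975, -0.2615, 0.114]
eef_rot: [0.998, 0.057, 0.004, 0.003]
force: [0.3, -0.5, -0.7]
width: 0.0384
offset [-106.2  158.4   14.2] twist z 77.7
```

```bash
python3 -m handwheel '[{"grip":0.45,"offset":[-26,39,0],"twist":[0,0,0]},{"grip":0.45,"offset":[-26,39,0],"twist":[0,0,0]},{"grip":0.45,"offset":[-26,39,0],"twist":[0,0,0]},{"grip":0.45,"offset":[-27,40,0],"twist":[0,0,0]},{"grip":0.45,"offset":[0,0,0],"twist":[0,0,9.7]},{"grip":0.45,"offset":[0,0,0],"twist":[0,0,9.7]},{"grip":0.45,"offset":[0,0,0],"twist":[0,0,9.7]},{"grip":0.45,"offset":[0,0,0],"twist":[0,0,9.7]},{"grip":0.45,"offset":[0,0,0],"twist":[0,0,9.7]},{"grip":0.45,"offset":[0,0,0],"twist":[0,0,9.7]}]'; python3 -m handwheel '[{"grip":0.45,"offset":[0,0,0],"twist":[0,0,9.7]},{"grip":0.45,"offset":[0,0,10],"twist":[0,0,9.7]},{"grip":0.45,"offset":[0,0,0],"twist":[0,0,0]},{"grip":0.45,"offset":[0,0,0],"twist":[0,0,0]}]';python3 -c "
from h import *
go(.5102,-.431,.0165,-71.2); cells('side')"
```

```text
time_s: 17.15
tcp_pos: [0.5081, -0.4274, 0.1083]
eef_rot: [0.899, -0.438, -0.0, -0.0]
force: [0.7, -0.8, 0.7]
width: 0.0387
time_s: 17.65
tcp_pos: [0.5083, -0.4276, 0.0986]
eef_rot: [0.815, -0.58, -0.0, -0.0]
force: [0.3, -0.5, 0.1]
width: 0.0384
offset [ 3.8 -0.7 82.1] twist z 0.3
blue stripe [ 584.  -185.1] [10.2 19.6] dir 7.9 z 0.0546 top (array([ 585.4, -187.2]), array([28.5, 32. ]), 6.4)
blue stripe [ 700.1 -470.6] [19.  16.5] dir 65.4 z 0.0555 top (array([ 699. , -471.6]), array([22.8, 22.7]), 56.4)
orange stripe [ 509.8 -431.2] [ 7.9 24.6] dir -70.8 z 0.0533 top (array([ 509.1, -432. ]), array([28.3, 29.9]), 21.2)
orange stripe [ 810.4 -515.8] [17.1 28.9] dir -2.0 z 0.0504 top (array([ 811.5, -502.5]), array([36.8, 42.7]), 50.0)
orange stripe [ 728.2 -556.8] [19.1 11.5] dir 3.6 z 0.0534 top (array([ 728.7, -564.4]), array([51.8, 43.9]), 23.5)
orange stripe [ 719.2 -570. ] [11.8 16.1] dir 70.4 z 0.0529 top (array([ 718.9, -573.6]), array([59.9, 52.8]), 23.5)
orange stripe [ 697.2 -582.8] [31.3 16.3] dir 25.4 z 0.0531 top (array([ 697.4, -584.5]), array([59.5, 55.2]), 24.6)
orange stripe [ 744.8 -603.2] [34.6 10.1] dir 36.9 z 0.0539 top (array([ 742.1, -600.1]), array([56.5, 50.1]), 23.9)
orange stripe [ 696.2 -615.5] [20.6  4.5] dir 31.5 z 0.0531 top (array([ 695.4, -615.9]), array([58.2, 59.4]), 67.8)
orange stripe [ 689.6 -628.3] [20.1  3.8] dir 27.0 z 0.0541 top (array([ 688.5, -623.8]), array([59.6, 50.8]), 24.9)
```

```bash
python3 -m handwheel '[{"grip":0.45,"offset":[3.8,-0.7,40],"twist":[0,0,0]},{"grip":0.45,"offset":[0,0,26],"twist":[0,0,0]},{"grip":0.45,"offset":[0,0,16],"twist":[0,0,0]},{"grip":0.45,"offset":[0,0,0],"twist":[0,0,0]},{"grip":0,"offset":[0,0,0],"twist":[0,0,0]},{"grip":0,"offset":[0,0,0],"twist":[0,0,0]},{"grip":0,"offset":[0,0,0],"twist":[0,0,0]},{"grip":0,"offset":[0,0,0],"twist":[0,0,0]}]' && python3 -m handwheel '[{"grip":0,"offset":[0,0,-20],"twist":[0,0,0]},{"grip":0,"offset":[0,0,-30],"twist":[0,0,0]},{"grip":0,"offset":[0,0,0],"twist":[0,0,0]}]';python3 -c "
from h import *
go(.6025,-.3352,.064,6.5)"
```

```text
time_s: 18.7
tcp_pos: [0.5107, -0.4315, 0.0173]
eef_rot: [0.814, -0.581, 0.001, 0.0]
force: [-0.6, 0.5, 3.5]
width: 0.0275
time_s: 19.08
tcp_pos: [0.5121, -0.4331, 0.0704]
eef_rot: [0.814, -0.581, 0.003, 0.001]
force: [1.0, -0.2, -0.2]
width: 0.0275
offset [ -63.3 -117.3    6.3] twist z -77.6
```

```bash
python3 -m handwheel '[{"grip":0,"offset":[-21,-39,0],"twist":[0,0,0]},{"grip":0,"offset":[-21,-39,0],"twist":[0,0,0]},{"grip":0,"offset":[-21,-39,0],"twist":[0,0,0]},{"grip":0,"offset":[0,0,0],"twist":[0,0,0]}]'; python3 -m handwheel '[{"grip":0,"offset":[0,0,0],"twist":[0,0,-9.7]},{"grip":0,"offset":[0,0,0],"twist":[0,0,-9.7]},{"grip":0,"offset":[0,0,0],"twist":[0,0,-9.7]},{"grip":0,"offset":[0,0,0],"twist":[0,0,-9.7]},{"grip":0,"offset":[0,0,0],"twist":[0,0,-9.7]},{"grip":0,"offset":[0,0,0],"twist":[0,0,-9.7]},{"grip":0,"offset":[0,0,0],"twist":[0,0,-9.7]},{"grip":0,"offset":[0,0,0],"twist":[0,0,-9.7]},{"grip":0,"offset":[0,0,0],"twist":[0,0,0]},{"grip":0,"offset":[0,0,0],"twist":[0,0,0]}]';python3 -c "
from h import *
go(.6025,-.3352,.018,6.5);print(monitor.observe()['width'])"
```

```text
time_s: 19.58
tcp_pos: [0.6019, -0.3301, 0.0653]
eef_rot: [0.815, -0.579, -0.001, -0.0]
force: [-0.7, -0.5, -0.6]
width: 0.0274
time_s: 20.82
tcp_pos: [0.5999, -0.3338, 0.066]
eef_rot: [0.998, 0.055, -0.0, -0.0]
force: [0.4, -0.0, -1.8]
width: 0.0272
offset [ 2.4  1.7 48. ] twist z -0.2
0.027249588968040386
```

```bash
python3 -m handwheel '[{"grip":0,"offset":[2.4,1.7,0],"twist":[0,0,0]},{"grip":0,"offset":[0,0,20],"twist":[0,0,0]},{"grip":0,"offset":[0,0,20],"twist":[0,0,0]},{"grip":0,"offset":[0,0,7.5],"twist":[0,0,0]},{"grip":0,"offset":[0,0,0],"twist":[0,0,0]}]';python3 -c "
from h import *
go(.6025,-.3352,.0175,6.5);s=monitor.observe();print(s['width'],s['force'])"; python3 -m handwheel '[{"grip":0.45,"offset":[0,0,0],"twist":[0,0,0]},{"grip":0.45,"offset":[0,0,0],"twist":[0,0,0]},{"grip":0.45,"offset":[0,0,0],"twist":[0,0,0]},{"grip":0.45,"offset":[0,0,-20],"twist":[0,0,0]},{"grip":0.45,"offset":[0,0,-35],"twist":[0,0,0]},{"grip":0.45,"offset":[0,0,-35],"twist":[0,0,0]},{"grip":0,"offset":[-60,0,-10],"twist":[0,0,0]},{"grip":0,"offset":[-60,0,-10],"twist":[0,0,0]},{"grip":0,"offset":[-40,0,0],"twist":[0,0,0]},{"grip":0,"offset":[0,0,0],"twist":[0,0,0]}]';python3 -c "
from h import *
go(.37,-.162,.16,1.8); cells('side',.053,'s3.png'); cells('wrist',.053,'w3.png')"
```

```text
time_s: 21.45
tcp_pos: [0.6023, -0.3342, 0.0183]
eef_rot: [0.998, 0.057, -0.001, -0.001]
force: [-1.3, 2.0, 4.2]
width: 0.0273
offset [0.  1.  0.8] twist z 0.0
0.027264299070554426 [-1.25254992  1.96416708  4.21597787]
time_s: 22.7
tcp_pos: [0.4423, -0.3539, 0.1306]
eef_rot: [0.998, 0.056, 0.0, 0.001]
force: [0.2, -0.0, 0.1]
width: 0.0002
offset [ -50.5 -198.7  -29.7] twist z 4.6
blue stripe [ 584.  -184.6] [ 6.8 19.5] dir 9.7 z 0.0544 top (array([ 585.6, -187.9]), array([28.3, 31.3]), 7.1)
blue stripe [ 699.7 -471.3] [19.  16.5] dir 63.5 z 0.0557 top (array([ 699.1, -471.6]), array([22.8, 21.9]), 26.0)
green stripe [ 590.9 -257.3] [ 9.  20.5] dir 8.3 z 0.0548 top (array([ 591.9, -261. ]), array([28.1, 29.8]), 7.4)
orange stripe [ 599.1 -333.2] [22.5  9.3] dir 7.9 z 0.0544 top (array([ 600.3, -335.8]), array([28.4, 31. ]), 7.2)
orange stripe [ 810.  -517.4] [15.1 28.3] dir -3.9 z 0.0507 top (array([ 812.7, -503.5]), array([37.8, 42.5]), 44.7)
orange stripe [ 750.5 -611.3] [22.8  3.1] dir 23.1 z 0.0522 top (array([ 744.6, -604.2]), array([54.2, 40.7]), 24.2)
orange stripe [ 688.8 -628.9] [19.   4.3] dir 24.5 z 0.0547 top (array([ 688.2, -624.1]), array([59.5, 50.1]), 22.7)
```

View pics/w3.png

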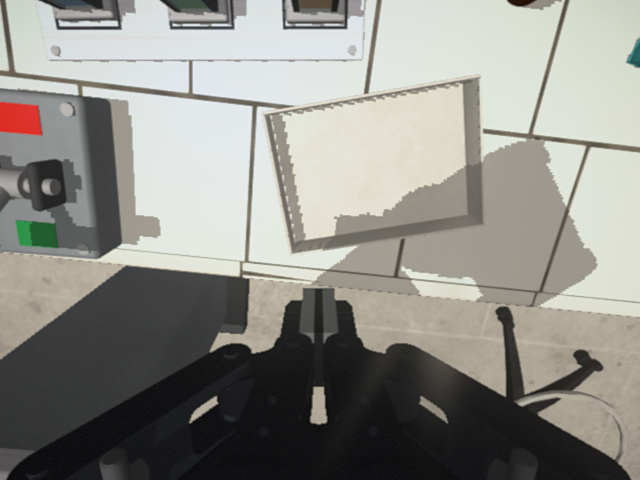

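```bash
python3 -m handwheel '[{"grip":0,"offset":[0,-50,-8],"twist":[0,0,0]},{"grip":0,"offset":[0,-50,-8],"twist":[0,0,0]},{"grip":0,"offset":[-30,-50,-8],"twist":[0,0,0]},{"grip":0,"offset":[-20,-38,-8],"twist":[0,0,0]},{"grip":0,"offset":[0,0,0],"twist":[0,0,4.6]},{"grip":0,"offset":[0,0,0],"twist":[0,0,0]}]';python3 -c "
from h import *
go(.38,-.172,.102,1.8); cells('side',.053,'s4.png'); im,P,o=cells('top',.053,'t4.png')"
```

```text
time_s: 23.55
tcp_pos: [0.3743, -0.1719, 0.162]
eef_rot: [1.0, 0.018, 0.001, 0.001]
force: [0.5, -1.2, -0.1]
width: -0.0001
offset [ 5.6  0.2 60. ] twist z 0.3
blue stripe [ 584.  -184.6] [ 6.8 19.5] dir 9.7 z 0.0536 top (array([ 585.1, -188.8]), array([28.6, 29.1]), 9.3)
blue stripe [ 699.7 -471.3] [19.  16.5] dir 61.0 z 0.0556 top (array([ 699.1, -471.8]), array([23.3, 22.7]), 31.1)
green stripe [ 590.9 -257.3] [ 9.  20.5] dir 8.4 z 0.0544 top (array([ 592.2, -261. ]), array([28. , 29.7]), 6.3)
orange stripe [ 599.1 -333.5] [22.5  9.7] dir 8.0 z 0.0545 top (array([ 600.2, -335.1]), array([28. , 31.2]), 5.1)
orange stripe [ 810.7 -517.5] [15.1 25.6] dir -1.3 z 0.0512 top (array([ 812.7, -502.9]), array([37. , 40.9]), 43.6)
orange stripe [ 747.3 -612.9] [27.4  2.9] dir 23.2 z 0.0535 top (array([ 743.4, -604.5]), array([57.3, 41.1]), 23.6)
orange stripe [ 694.9 -616.4] [18.2  3.8] dir 30.0 z 0.0529 top (array([ 695.3, -615.8]), array([58.1, 59.4]), 81.4)
orange stripe [ 711.  -628.9] [21.7  2.1] dir 24.4 z 0.0534 top (array([ 707.3, -620.4]), array([58.1, 41.5]), 24.6)
orange stripe [ 689.7 -628.4] [19.2  4.3] dir 22.9 z 0.0541 top (array([ 688.3, -624.1]), array([59.9, 50.4]), 23.9)
blue stripe [ 701.1 -470.1] [13.6 16.8] dir -9.8 z 0.054 top (array([ 700. , -470.2]), array([22.6, 21.9]), 2.8)
blue stripe [ 586.6 -187.6] [23.5  5.7] dir 8.9 z 0.0526 top (array([ 586.4, -187.4]), array([28.2, 27.9]), 6.7)
green stripe [ 593.1 -260.6] [23.8  7.2] dir 9.4 z 0.053 top (array([ 593. , -259.9]), array([27.7, 28. ]), 7.5)
orange stripe [ 810.4 -511.8] [10. 26.] dir -8.0 z 0.0491 top (array([ 813.7, -499.7]), array([41. , 42.7]), 37.0)
orange stripe [ 601.7 -335.4] [23.8  8.3] dir 7.2 z 0.0527 top (array([ 601.5, -334.9]), array([28.6, 28.1]), 7.7)
```

```bash
python3 -c "
from h import *
a=cv2.imread('pics/t4.png');b=cv2.imread('pics/s4.png')
cv2.imwrite('pics/c4.png',np.hstack([cv2.resize(a[160:330,230:440],(500,405)),cv2.resize(b[180:370,220:360],(298,405))]))"
```

```text
(no output)
```

View pics/c4.png

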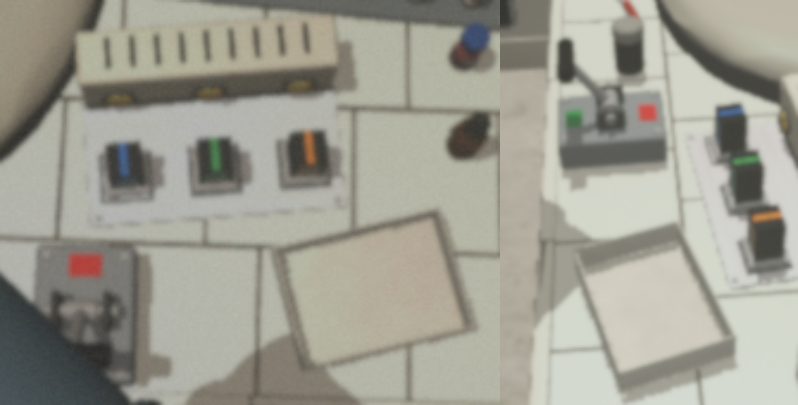

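All three cells stand centred on their squares, with at most 2 mm of error and stripes along the beam, and the lever is on the green side. Next I flip the isolator on.

```bash
python3 -m handwheel '[{"grip":0,"offset":[0,0,30],"twist":[0,0,0]},{"grip":0,"offset":[0,0,30],"twist":[0,0,0]},{"grip":0,"offset":[13,0,0],"twist":[0,0,0]},{"grip":0,"offset":[13,0,0],"twist":[0,0,0]},{"grip":0,"offset":[13,0,0],"twist":[0,0,0]},{"grip":0,"offset":[13,0,0],"twist":[0,0,0]},{"grip":0,"offset":[13,0,0],"twist":[0,0,0]},{"grip":0,"offset":[13,0,0],"twist":[0,0,0]},{"grip":0,"offset":[13,0,0],"twist":[0,0,0]},{"grip":0,"offset":[0,0,0],"twist":[0,0,0]}]'; python3 -m handwheel '[{"grip":0,"offset":[-15,0,-20],"twist":[0,0,0]},{"grip":0,"offset":[-15,0,-40],"twist":[0,0,0]},{"grip":0,"offset":[0,0,-20],"twist":[0,0,0]},{"grip":0,"offset":[0,0,0],"twist":[0,0,0]}]'; python3 -c "
from h import *
go(.535,-.182,.19,1.8); im,P,o=cells('side',.053,'s5.png'); save('c5.png',cv2.resize(im[180:370,220:400],(600,600)))"
```

```text
time_s: 24.9
tcp_pos: [0.4649, -0.169, 0.1009]
eef_rot: [1.0, 0.017, 0.0, 0.0]
force: [-1.2, 0.2, 0.0]
width: -0.0001
time_s: 25.4
tcp_pos: [0.4347, -0.1707, 0.1824]
eef_rot: [1.0, 0.017, 0.001, 0.001]
force: [0.5, -0.1, -0.5]
width: 0.0001
offset [99.9 14.7 -7.2] twist z 0.1
blue stripe [ 584.  -184.6] [ 6.8 19.5] dir 9.7 z 0.0547 top (array([ 584.8, -187.4]), array([28.3, 30.9]), 9.0)
blue stripe [ 699.7 -471.3] [19.  16.5] dir 59.9 z 0.0555 top (array([ 698.9, -471. ]), array([22.3, 23.3]), 41.6)
green stripe [ 590.9 -257.3] [ 9.  20.5] dir 6.2 z 0.0543 top (array([ 592.1, -260.2]), array([28.8, 31.5]), 5.8)
orange stripe [ 599.1 -333.2] [22.5  9.3] dir 7.9 z 0.0541 top (array([ 600.2, -335.5]), array([28.1, 30.8]), 7.2)
orange stripe [ 808.8 -516.6] [28.8 16.4] dir 0.9 z 0.0509 top (array([ 810.6, -503.8]), array([38.3, 42.6]), 48.0)
orange stripe [ 681.6 -603.6] [18.2  4.7] dir 24.8 z 0.0525 top (array([ 682.8, -603.1]), array([59.2, 57. ]), 83.8)
orange stripe [ 742.  -615.2] [39.   3.2] dir 24.1 z 0.0535 top (array([ 738.5, -606.8]), array([58.8, 41.1]), 24.0)
orange stripe [ 711.1 -629. ] [21.7  2.5] dir 24.2 z 0.0534 top (array([ 707.4, -620.5]), array([58.3, 41.3]), 24.2)
```

View pics/c5.png

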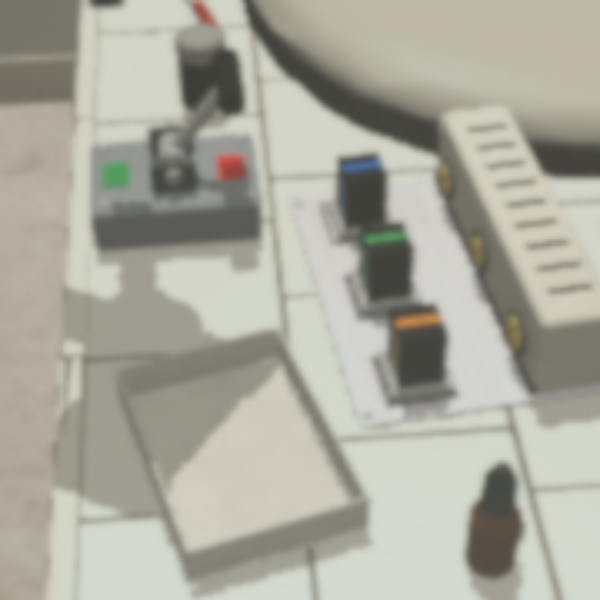

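```bash
for i in 1 2 3 4; do python3 -m handwheel '[{"grip":0,"offset":[0,0,0],"twist":[0,0,0]},{"grip":0,"offset":[0,0,0],"twist":[0,0,0]},{"grip":0,"offset":[0,0,0],"twist":[0,0,0]},{"grip":0,"offset":[0,0,0],"twist":[0,0,0]},{"grip":0,"offset":[0,0,0],"twist":[0,0,0]},{"grip":0,"offset":[0,0,0],"twist":[0,0,0]},{"grip":0,"offset":[0,0,0],"twist":[0,0,0]},{"grip":0,"offset":[0,0,0],"twist":[0,0,0]},{"grip":0,"offset":[0,0,0],"twist":[0,0,0]},{"grip":0,"offset":[0,0,0],"twist":[0,0,0]}]' | head -1; done; python3 -c "
from h import *
im,P,o=cells('side',.053); go(.535,-.182,.18,1.8)" | grep -v orange.*[678]..\\..*-[56]; python3 -m handwheel '[{"grip":0,"offset":[25,14,0],"twist":[0,0,0]},{"grip":0,"offset":[25,0,0],"twist":[0,0,0]},{"grip":0,"offset":[25,0,0],"twist":[0,0,0]},{"grip":0,"offset":[25,0,0],"twist":[0,0,0]},{"grip":0,"offset":[0,0,0],"twist":[0,0,0]}]'; python3 -c "
from h import *
im,P,o=cells('side',.053,'s6.png'); go(.537,-.182,.102,1.8)"| grep -v orange.*-[56]..\\.
```

```text
time_s: 26.7
time_s: 27.95
time_s: 29.2
time_s: 30.45
blue stripe [ 584.  -184.6] [ 6.8 19.5] dir 9.7 z 0.0543 top (array([ 585.2, -187.5]), array([28.1, 31.1]), 9.0)
blue stripe [ 699.7 -471.3] [19.  16.5] dir 59.9 z 0.0554 top (array([ 699.5, -471.8]), array([23.1, 22.1]), 19.2)
green stripe [ 590.9 -257.3] [ 9.  20.5] dir 4.9 z 0.0546 top (array([ 591.9, -261. ]), array([28.1, 30.8]), 6.2)
orange stripe [ 599.1 -333.2] [22.5  9.3] dir 7.9 z 0.0542 top (array([ 600.3, -335.8]), array([28.5, 29.9]), 4.8)
offset [100.6  15.4   0.9] twist z 0.1
time_s: 31.12
tcp_pos: [0.5353, -0.1805, 0.1807]
eef_rot: [1.0, 0.017, 0.0, -0.0]
force: [-1.1, -0.4, 0.2]
width: -0.0001
blue stripe [ 584.  -184.6] [ 6.8 19.5] dir 7.4 z 0.0545 top (array([ 585.4, -187. ]), array([28.4, 32.6]), 6.3)
blue stripe [ 699.7 -471.3] [19.  16.5] dir 59.9 z 0.0556 top (array([ 698.8, -471.4]), array([22.8, 22.7]), 42.8)
green stripe [ 589.9 -257.3] [ 9.  22.4] dir 4.5 z 0.0546 top (array([ 592. , -261.4]), array([27.9, 30.5]), 7.3)
orange stripe [ 599.4 -333. ] [10.5 21.1] dir 10.3 z 0.0543 top (array([ 600.6, -335.4]), array([29. , 30.2]), 8.1)
offset [ 2.7  1.7 78.5] twist z 0.2
```

On for more than 5 s with all the cells in place; now off.

```bash
python3 -m handwheel '[{"grip":0,"offset":[2,2,39],"twist":[0,0,0]},{"grip":0,"offset":[0,0,39],"twist":[0,0,0]},{"grip":0,"offset":[-14,0,0],"twist":[0,0,0]},{"grip":0,"offset":[-14,0,0],"twist":[0,0,0]},{"grip":0,"offset":[-14,0,0],"twist":[0,0,0]},{"grip":0,"offset":[-14,0,0],"twist":[0,0,0]},{"grip":0,"offset":[-14,0,0],"twist":[0,0,0]},{"grip":0,"offset":[-10,0,0],"twist":[0,0,0]},{"grip":0,"offset":[0,0,0],"twist":[0,0,0]}]';  python3 -m handwheel '[{"grip":0,"offset":[10,0,-60],"twist":[0,0,0]},{"grip":0.45,"offset":[20,40,-20],"twist":[0,0,0]},{"grip":0.45,"offset":[0,60,0],"twist":[0,0,0]},{"grip":0.45,"offset":[0,60,0],"twist":[0,0,-3]},{"grip":0.45,"offset":[0,0,0],"twist":[0,0,-2]},{"grip":0.45,"offset":[0,0,0],"twist":[0,0,0]}]'
python3 - <<'E'
from h import *
im,P,o=cells('top',.053); im2,P2,_=cells('side',.053,'s7.png'); save('c7.png',np.hstack([cv2.resize(im[160:330,230:440],(500,405)),cv2.resize(im2[180:370,220:360],(298,405))]))
m=(P[...,2]>.095)&(P[...,2]<.13)&(P[...,0]<.55)&(P[...,0]>.36)&(abs(P[...,1]+.16)<.05); print(m.sum(),P[m].mean(0).round(4))
go(.6020,-.3352,.1,6.8)
E
```

```text
time_s: 32.3
tcp_pos: [0.4558, -0.1852, 0.1029]
eef_rot: [1.0, 0.017, -0.0, -0.0]
force: [-0.2, -0.3, 0.2]
width: -0.0002
time_s: 33.05
tcp_pos: [0.4918, -0.3437, 0.1822]
eef_rot: [0.998, 0.06, -0.0, -0.001]
force: [-0.5, 1.3, 0.1]
width: 0.0383
orange stripe [ 811.7 -511.8] [10.  23.8] dir -3.9 z 0.0497 top (array([ 813.1, -498.8]), array([39.7, 42.5]), 44.4)
blue stripe [ 584.  -184.6] [ 6.8 19.5] dir 6.5 z 0.0551 top (array([ 585.2, -187.7]), array([28.2, 32.1]), 5.9)
blue stripe [ 699.7 -471.3] [19.  16.5] dir 62.0 z 0.0555 top (array([ 698.9, -471.6]), array([22.8, 22.8]), 58.4)
green stripe [ 590.9 -257.3] [ 9.  20.5] dir 6.2 z 0.0545 top (array([ 591.7, -260.9]), array([28.4, 29.4]), 4.6)
orange stripe [ 599.1 -333.5] [22.5  9.7] dir 8.0 z 0.0543 top (array([ 600.6, -336. ]), array([28.5, 29.8]), 5.9)
orange stripe [ 809.7 -517.4] [15.1 28.8] dir -0.5 z 0.051 top (array([ 812.6, -503.6]), array([39.2, 40. ]), 37.1)
orange stripe [ 749.9 -611.4] [21.5  3. ] dir 23.0 z 0.0541 top (array([ 744.6, -604.2]), array([53.9, 41.2]), 23.5)
orange stripe [ 694.9 -616.5] [18.2  3.7] dir 30.3 z 0.0521 top (array([ 695.6, -616.2]), array([58.7, 58.5]), 69.4)
orange stripe [ 710.6 -629.3] [22.7  2.5] dir 24.8 z 0.0533 top (array([ 707.6, -620.6]), array([59. , 41.2]), 23.9)
0 [nan nan nan]
offset [110.1   5.9  82.5] twist z 0.2<stdin>:3: RuntimeWarning: Mean of empty slice.
  ret = um.true_divide(
```

View pics/c7.png

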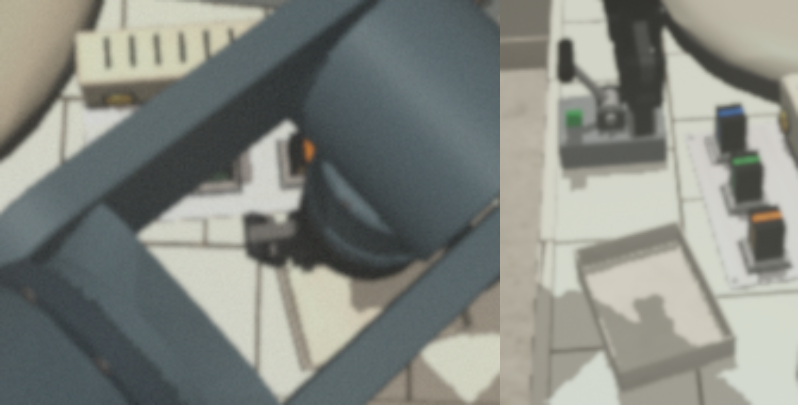

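```bash
python3 -m handwheel '[{"grip":0.45,"offset":[55,3,30],"twist":[0,0,0]},{"grip":0.45,"offset":[55,3,30],"twist":[0,0,0]},{"grip":0.45,"offset":[0,0,20],"twist":[0,0,0]},{"grip":0.45,"offset":[0,0,0],"twist":[0,0,0]},{"grip":0.45,"offset":[0,0,0],"twist":[0,0,0]}]'; python3 -c "
from h import *
go(.6020,-.3345,.018,6.5)"
```

```text
time_s: 33.78
tcp_pos: [0.6013, -0.337, 0.1047]
eef_rot: [0.998, 0.06, 0.001, 0.001]
force: [-0.8, 0.9, 0.2]
width: 0.0381
offset [ 0.9 -2.5 86.7] twist z 0.4
```

```bash
python3 -m handwheel '[{"grip":0.45,"offset":[0.9,-2.5,20],"twist":[0,0,0]},{"grip":0.45,"offset":[0,0,24],"twist":[0,0,0]},{"grip":0.45,"offset":[0,0,22],"twist":[0,0,0]},{"grip":0.45,"offset":[0,0,20],"twist":[0,0,0]},{"grip":0.45,"offset":[0,0,0],"twist":[0,0,0]},{"grip":0,"offset":[0,0,0],"twist":[0,0,0]},{"grip":0,"offset":[0,0,0],"twist":[0,0,0]},{"grip":0,"offset":[0,0,0],"twist":[0,0,0]},{"grip":0,"offset":[0,0,0],"twist":[0,0,0]}]' && python3 -m handwheel '[{"grip":0,"offset":[0,0,-20],"twist":[0,0,0]},{"grip":0,"offset":[0,0,-30],"twist":[0,0,0]},{"grip":0,"offset":[0,0,0],"twist":[0,0,0]}]';python3 -c "
from h import *
go(.5102,-.431,.07,-74.5)"
```

```text
time_s: 34.9
tcp_pos: [0.6022, -0.3343, 0.0175]
eef_rot: [0.998, 0.061, 0.0, 0.0]
force: [0.2, 0.1, -1.2]
width: 0.027
time_s: 35.28
tcp_pos: [0.6045, -0.3361, 0.0717]
eef_rot: [0.998, 0.061, 0.003, 0.003]
force: [0.1, 0.1, -1.3]
width: 0.0273
offset [-105.1   82.8    1.6] twist z 81.5
```

```bash
python3 -m handwheel '[{"grip":0,"offset":[-35,27.5,0],"twist":[0,0,0]},{"grip":0,"offset":[-35,27.5,0],"twist":[0,0,0]},{"grip":0,"offset":[-35,27.5,0],"twist":[0,0,0]},{"grip":0,"offset":[0,0,0],"twist":[0,0,0]}]'; python3 -m handwheel '[{"grip":0,"offset":[0,0,0],"twist":[0,0,10]},{"grip":0,"offset":[0,0,0],"twist":[0,0,10]},{"grip":0,"offset":[0,0,0],"twist":[0,0,10]},{"grip":0,"offset":[0,0,0],"twist":[0,0,10]},{"grip":0,"offset":[0,0,0],"twist":[0,0,10]},{"grip":0,"offset":[0,0,0],"twist":[0,0,10]},{"grip":0,"offset":[0,0,0],"twist":[0,0,10]},{"grip":0,"offset":[0,0,0],"twist":[0,0,10]},{"grip":0,"offset":[0,0,0],"twist":[0,0,0]},{"grip":0,"offset":[0,0,0],"twist":[0,0,0]}]';python3 -c "
from h import *
go(.5102,-.431,.017,-74.5);print(monitor.observe()['width']);cells('side')" | grep -v -- -[56]..\\.
```

```text
time_s: 35.78
tcp_pos: [0.5052, -0.4311, 0.0666]
eef_rot: [0.998, 0.058, -0.0, -0.0]
force: [-0.2, -0.1, -1.1]
width: 0.0274
time_s: 37.02
tcp_pos: [0.508, -0.4282, 0.0668]
eef_rot: [0.805, -0.594, -0.0, -0.0]
force: [0.1, -0.2, -0.7]
width: 0.0271
offset [ 3.3 -1.3 49.8] twist z 1.7
0.027089615951786182
blue stripe [ 586.2 -185.2] [10.2 15.3] dir 9.6 z 0.0544 top (array([ 586. , -187.6]), array([26.8, 29.8]), 7.8)
blue stripe [ 700.1 -470.6] [19.  16.5] dir 60.0 z 0.0555 top (array([ 699.4, -471.4]), array([23.3, 22.2]), 32.0)
green stripe [ 589.8 -257. ] [23.3 10.8] dir 8.9 z 0.0541 top (array([ 592.1, -260.7]), array([28.6, 29.9]), 6.5)
```

```bash
python3 -m handwheel '[{"grip":0,"offset":[3.3,-1.3,0],"twist":[0,0,1.5]},{"grip":0,"offset":[0,0,20],"twist":[0,0,0]},{"grip":0,"offset":[0,0,20],"twist":[0,0,0]},{"grip":0,"offset":[0,0,9.8],"twist":[0,0,0]},{"grip":0,"offset":[0,0,0],"twist":[0,0,0]}]';python3 -c "
from h import *
go(.5102,-.431,.017,-74.5);s=monitor.observe();print(s['width'],s['force'])"; python3 -m handwheel '[{"grip":0.45,"offset":[0,0,0],"twist":[0,0,0]},{"grip":0.45,"offset":[0,0,0],"twist":[0,0,0]},{"grip":0.45,"offset":[0,0,0],"twist":[0,0,0]},{"grip":0.45,"offset":[0,0,-20],"twist":[0,0,0]},{"grip":0.45,"offset":[0,0,-35],"twist":[0,0,0]},{"grip":0.45,"offset":[0,0,-35],"twist":[0,0,0]},{"grip":0.45,"offset":[0,0,0],"twist":[0,0,0]}]';python3 -c "
from h import *
go(.593,-.2598,.11,6.5);cells('side')" | grep -v -- -[56]..\\.
```

```text
time_s: 37.7
tcp_pos: [0.5095, -0.4311, 0.0162]
eef_rot: [0.796, -0.606, -0.001, -0.0]
force: [-0.1, -0.7, -1.1]
width: 0.0273
offset [ 0.1 -0.7 -0.8] twist z -0.0
0.02733257158584031 [-0.1256271  -0.66561201 -1.09683687]
time_s: 38.58
tcp_pos: [0.5121, -0.434, 0.1132]
eef_rot: [0.796, -0.606, 0.004, 0.001]
force: [0.5, -0.1, -0.1]
width: 0.0384
offset [-146.4 -124.3    2.5] twist z -81.0
blue stripe [ 700.1 -470.6] [19.  16.5] dir 61.1 z 0.0554 top (array([ 699.2, -471.4]), array([22.4, 22.5]), 53.0)
orange stripe [ 509.2 -432.1] [ 7.9 25.9] dir -73.9 z 0.0532 top (array([ 508.6, -431.8]), array([28.2, 29. ]), 14.1)
```

```bash
python3 -m handwheel '[{"grip":0.45,"offset":[-36.6,-31,0],"twist":[0,0,0]},{"grip":0.45,"offset":[-36.6,-31,0],"twist":[0,0,0]},{"grip":0.45,"offset":[-36.6,-31,0],"twist":[0,0,0]},{"grip":0.45,"offset":[-36.6,-31,0],"twist":[0,0,0]},{"grip":0.45,"offset":[0,0,0],"twist":[0,0,0]}]'; python3 -m handwheel '[{"grip":0.45,"offset":[0,0,0],"twist":[0,0,-10.1]},{"grip":0.45,"offset":[0,0,0],"twist":[0,0,-10.1]},{"grip":0.45,"offset":[0,0,0],"twist":[0,0,-10.1]},{"grip":0.45,"offset":[0,0,0],"twist":[0,0,-10.1]},{"grip":0.45,"offset":[0,0,0],"twist":[0,0,-10.1]},{"grip":0.45,"offset":[0,0,0],"twist":[0,0,-10.1]},{"grip":0.45,"offset":[0,0,0],"twist":[0,0,-10.1]},{"grip":0.45,"offset":[0,0,0],"twist":[0,0,-10.1]},{"grip":0.45,"offset":[0,0,0],"twist":[0,0,0]},{"grip":0.45,"offset":[0,0,0],"twist":[0,0,0]}]';python3 -c "
from h import *
go(.5935,-.2592,.018,6.5);cells('side')" | grep -v -- -[56]..\\.
```

```text
time_s: 39.25
tcp_pos: [0.591, -0.2535, 0.1063]
eef_rot: [0.797, -0.604, -0.001, -0.0]
force: [-0.4, -0.1, 0.3]
width: 0.0383
time_s: 40.5
tcp_pos: [0.59, -0.2579, 0.1069]
eef_rot: [0.999, 0.052, -0.0, -0.0]
force: [-0.1, -0.2, 1.3]
width: 0.0384
offset [ 3.4  1.7 88.9] twist z -0.5
blue stripe [ 583.3 -183.9] [18.6  9. ] dir 13.4 z 0.0545 top (array([ 583.9, -188.2]), array([25.4, 31.8]), 8.6)
blue stripe [ 700.1 -470.6] [19.6 16.5] dir 60.1 z 0.0555 top (array([ 698.7, -471.6]), array([22.6, 23.2]), 49.2)
orange stripe [ 509.7 -432.2] [ 8.7 25.2] dir -75.1 z 0.053 top (array([ 508.4, -431.9]), array([28.5, 29.6]), 16.9)
```

```bash
python3 -m handwheel '[{"grip":0.45,"offset":[3.4,1.7,20],"twist":[0,0,0]},{"grip":0.45,"offset":[0,0,24],"twist":[0,0,0]},{"grip":0.45,"offset":[0,0,22],"twist":[0,0,0]},{"grip":0.45,"offset":[0,0,22.5],"twist":[0,0,0]},{"grip":0.45,"offset":[0,0,0],"twist":[0,0,0]},{"grip":0,"offset":[0,0,0],"twist":[0,0,0]},{"grip":0,"offset":[0,0,0],"twist":[0,0,0]},{"grip":0,"offset":[0,0,0],"twist":[0,0,0]},{"grip":0,"offset":[0,0,0],"twist":[0,0,0]}]' && python3 -m handwheel '[{"grip":0,"offset":[0,0,-20],"twist":[0,0,0]},{"grip":0,"offset":[0,0,-30],"twist":[0,0,0]},{"grip":0,"offset":[0,0,0],"twist":[0,0,0]}]';python3 -c "
from h import *
go(.4915,-.389,.07,-74.5)"
```

```text
time_s: 41.68
tcp_pos: [0.5943, -0.2589, 0.0193]
eef_rot: [0.999, 0.054, 0.0, 0.0]
force: [0.3, -0.7, -1.4]
width: 0.0271
time_s: 42.05
tcp_pos: [0.5966, -0.2604, 0.0733]
eef_rot: [0.999, 0.054, 0.003, 0.002]
force: [0.1, -0.1, -1.9]
width: 0.0272
offset [-118.5  116.4    3.2] twist z 80.7
```

```bash
python3 -m handwheel '[{"grip":0,"offset":[-29.5,29,0],"twist":[0,0,0]},{"grip":0,"offset":[-29.5,29,0],"twist":[0,0,0]},{"grip":0,"offset":[-29.5,29,0],"twist":[0,0,0]},{"grip":0,"offset":[-29,29,0],"twist":[0,0,0]},{"grip":0,"offset":[0,0,0],"twist":[0,0,0]}]'; python3 -m handwheel '[{"grip":0,"offset":[0,0,0],"twist":[0,0,10]},{"grip":0,"offset":[0,0,0],"twist":[0,0,10]},{"grip":0,"offset":[0,0,0],"twist":[0,0,10]},{"grip":0,"offset":[0,0,0],"twist":[0,0,10]},{"grip":0,"offset":[0,0,0],"twist":[0,0,10]},{"grip":0,"offset":[0,0,0],"twist":[0,0,10]},{"grip":0,"offset":[0,0,0],"twist":[0,0,10]},{"grip":0,"offset":[0,0,0],"twist":[0,0,10]},{"grip":0,"offset":[0,0,0],"twist":[0,0,0]},{"grip":0,"offset":[0,0,0],"twist":[0,0,0]}]';python3 -c "
from h import *
go(.4915,-.389,.0185,-74.5);print(monitor.observe()['width']);cells('side')" | grep -v -- -[56]..\\.
```

```text
time_s: 42.68
tcp_pos: [0.488, -0.3891, 0.0687]
eef_rot: [0.999, 0.053, -0.0, 0.0]
force: [0.1, 0.1, -1.3]
width: 0.0274
time_s: 43.92
tcp_pos: [0.4901, -0.3863, 0.0687]
eef_rot: [0.801, -0.599, -0.0, -0.0]
force: [-0.3, -0.7, -1.3]
width: 0.0274
offset [ 3.  -0.5 50.2] twist z 1.0
0.027400167549046048
blue stripe [ 584.  -185.1] [10.2 19.6] dir 11.4 z 0.0541 top (array([ 585.1, -187.7]), array([27.9, 30.5]), 9.1)
blue stripe [ 700.1 -470.6] [19.  16.5] dir 64.4 z 0.0556 top (array([ 699. , -471.1]), array([22.4, 22.9]), 43.6)
orange stripe [ 509.2 -431.8] [ 6.4 22.6] dir -74.5 z 0.053 top (array([ 506.6, -425. ]), array([28.4, 44.5]), 15.1)
```

```bash
python3 -m handwheel '[{"grip":0,"offset":[3,-0.5,0],"twist":[0,0,1]},{"grip":0,"offset":[0,0,20],"twist":[0,0,0]},{"grip":0,"offset":[0,0,20],"twist":[0,0,0]},{"grip":0,"offset":[0,0,10],"twist":[0,0,0]},{"grip":0,"offset":[0,0,0],"twist":[0,0,0]}]';python3 -c "
from h import *
go(.4915,-.389,.0185,-74.5);s=monitor.observe();print(s['width'],s['force'])"; python3 -m handwheel '[{"grip":0.45,"offset":[0,0,0],"twist":[0,0,0]},{"grip":0.45,"offset":[0,0,0],"twist":[0,0,0]},{"grip":0.45,"offset":[0,0,0],"twist":[0,0,0]},{"grip":0.45,"offset":[0,0,-20],"twist":[0,0,0]},{"grip":0.45,"offset":[0,0,-35],"twist":[0,0,0]},{"grip":0.45,"offset":[0,0,-35],"twist":[0,0,0]},{"grip":0.45,"offset":[0,0,0],"twist":[0,0,9]}]';python3 -c "
from h import *
go(.5855,-.1865,.11,-83.5);cells('side')" | grep -v -- -[56]..\\.
```

```text
time_s: 44.6
tcp_pos: [0.4908, -0.3892, 0.0178]
eef_rot: [0.795, -0.607, -0.001, -0.0]
force: [0.5, -0.1, -1.3]
width: 0.0274
offset [ 0.  -0.7 -0.7] twist z -0.2
0.02737774108621123 [ 0.54571397 -0.10688829 -1.27424901]
time_s: 45.48
tcp_pos: [0.4934, -0.392, 0.1147]
eef_rot: [0.743, -0.669, 0.004, 0.001]
force: [0.4, -1.3, -0.6]
width: 0.0381
offset [-194.7 -113.2    3.8] twist z -0.4
blue stripe [ 700.1 -470.6] [19.  16.5] dir 57.4 z 0.0557 top (array([ 699. , -471.4]), array([22.5, 22.5]), 48.2)
green stripe [ 490.1 -389.5] [ 7.4 25.3] dir -74.0 z 0.0532 top (array([ 489.6, -389.8]), array([28.1, 30. ]), 13.8)
orange stripe [ 508.5 -429.8] [ 6.4 25.4] dir -74.4 z 0.0535 top (array([ 506.5, -423.9]), array([28.1, 46.2]), 14.6)
```

```bash
python3 -m handwheel '[{"grip":0.45,"offset":[-48,-27.5,0],"twist":[0,0,0]},{"grip":0.45,"offset":[-49,-28,0],"twist":[0,0,0]},{"grip":0.45,"offset":[-49,-28,0],"twist":[0,0,0]},{"grip":0.45,"offset":[-49,-28,0],"twist":[0,0,0]},{"grip":0.45,"offset":[0,0,0],"twist":[0,0,0]},{"grip":0.45,"offset":[0,0,0],"twist":[0,0,0]}]';python3 -c "
from h import *
go(.5857,-.1865,.018,-83.5);cells('top')" | grep -v -- -[56]..\\.
```

```text
time_s: 46.28
tcp_pos: [0.5809, -0.1839, 0.1094]
eef_rot: [0.745, -0.667, 0.0, 0.0]
force: [0.4, 0.9, -0.0]
width: 0.0387
offset [ 3.1 -4.5 91.4] twist z -0.1
blue stripe [ 701.6 -470.3] [13.6 16.7] dir -13.0 z 0.0536 top (array([ 700.6, -470.6]), array([21.9, 22.5]), 19.4)
green stripe [ 491.9 -388.9] [ 8.5 25.9] dir -73.2 z 0.0519 top (array([ 491. , -389.1]), array([28.1, 29. ]), 15.8)
orange stripe [ 510.8 -430.9] [ 9.  27.4] dir -74.4 z 0.0514 top (array([ 509.9, -431. ]), array([27.9, 28.1]), 16.0)
```

```bash
python3 -m handwheel '[{"grip":0.45,"offset":[3.1,-4.5,22],"twist":[0,0,0]},{"grip":0.45,"offset":[0,0,24],"twist":[0,0,0]},{"grip":0.45,"offset":[0,0,22],"twist":[0,0,0]},{"grip":0.45,"offset":[0,0,23],"twist":[0,0,0]},{"grip":0.45,"offset":[0,0,0],"twist":[0,0,0]},{"grip":0,"offset":[0,0,0],"twist":[0,0,0]},{"grip":0,"offset":[0,0,0],"twist":[0,0,0]},{"grip":0,"offset":[0,0,0],"twist":[0,0,0]},{"grip":0,"offset":[0,0,0],"twist":[0,0,0]}]' && python3 -m handwheel '[{"grip":0,"offset":[0,0,-20],"twist":[0,0,0]},{"grip":0,"offset":[0,0,-30],"twist":[0,0,0]},{"grip":0,"offset":[0,0,0],"twist":[0,0,0]}]';python3 -c "
from h import *
go(.4905,-.3435,.07,-74.5)"
```

```text
time_s: 47.45
tcp_pos: [0.5859, -0.1863, 0.0182]
eef_rot: [0.745, -0.667, 0.0, -0.0]
force: [-0.7, -0.1, -1.2]
width: 0.0273
time_s: 47.82
tcp_pos: [0.5883, -0.1875, 0.072]
eef_rot: [0.745, -0.667, 0.004, -0.001]
force: [1.2, 1.3, -0.4]
width: 0.0269
offset [144.4 114.2   1.9] twist z -9.2
```

```bash
python3 -m handwheel '[{"grip":0,"offset":[36,28.5,0],"twist":[0,0,0]},{"grip":0,"offset":[36,28.5,0],"twist":[0,0,0]},{"grip":0,"offset":[36,28.5,0],"twist":[0,0,0]},{"grip":0,"offset":[36,28.5,0],"twist":[0,0,0]},{"grip":0,"offset":[0,0,0],"twist":[0,0,-9]},{"grip":0,"offset":[0,0,0],"twist":[0,0,0]},{"grip":0,"offset":[0,0,0],"twist":[0,0,0]}]';python3 -c "
from h import *
go(.4905,-.3435,.018,-74.5);print(monitor.observe()['width']);cells('side')" | grep -v -- -[56]..\\.
```

```text
time_s: 48.7
tcp_pos: [0.4881, -0.3412, 0.0676]
eef_rot: [0.794, -0.608, -0.0, -0.0]
force: [0.4, -0.5, -1.2]
width: 0.0275
offset [ 2.9 -1.7 49.6] twist z -0.4
0.027522547214425905
blue stripe [ 700.1 -470.6] [19.  16.5] dir 59.9 z 0.0556 top (array([ 699.3, -470.5]), array([23.2, 22.9]), 85.7)
green stripe [ 490.1 -389.6] [ 5.8 20.9] dir -73.4 z 0.0535 top (array([ 487.8, -382.5]), array([27.9, 44.7]), 14.9)
orange stripe [ 508.7 -430.5] [ 6.4 25.3] dir -74.7 z 0.0533 top (array([ 508.7, -432.4]), array([28.5, 29.6]), 17.6)
```

```bash
python3 -m handwheel '[{"grip":0,"offset":[2,-1.7,0],"twist":[0,0,0]},{"grip":0,"offset":[0,0,20],"twist":[0,0,0]},{"grip":0,"offset":[0,0,20],"twist":[0,0,0]},{"grip":0,"offset":[0,0,9.8],"twist":[0,0,0]},{"grip":0,"offset":[0,0,0],"twist":[0,0,0]}]';python3 -c "
from h import *
go(.4905,-.3435,.018,-74.5);s=monitor.observe();print(s['width'],s['force'])"; python3 -m handwheel '[{"grip":0.45,"offset":[0,0,0],"twist":[0,0,0]},{"grip":0.45,"offset":[0,0,0],"twist":[0,0,0]},{"grip":0.45,"offset":[0,0,0],"twist":[0,0,0]},{"grip":0.45,"offset":[0,0,-20],"twist":[0,0,0]},{"grip":0.45,"offset":[0,0,-35],"twist":[0,0,0]},{"grip":0.45,"offset":[0,0,-50],"twist":[0,0,0]},{"grip":0.45,"offset":[50,0,-60],"twist":[0,0,0]},{"grip":0.45,"offset":[60,0,-40],"twist":[0,0,0]},{"grip":0.45,"offset":[60,0,0],"twist":[0,0,0]},{"grip":0.45,"offset":[0,0,0],"twist":[0,0,0]}]';python3 - <<'E'
from h import *
print(monitor.observe()['tcp_pos']); cells('side'); im2,_=imaging.grab_frame('side')
im,P,o=cells('top')
m=(P[...,2]>.095)&(P[...,2]<.13)&(P[...,0]<.55)&(P[...,0]>.36)&(abs(P[...,1]+.16)<.05); print('bar',m.sum(),P[m].mean(0).round(4))
h=cv2.cvtColor(im,cv2.COLOR_RGB2HSV)
m=(P[...,2]>.024)&(P[...,2]<.036)&(abs(P[...,0]-.495)<.085)&(abs(P[...,1]+.39)<.095)&(h[...,1]<60); print('tray',cv2.minAreaRect(P[m][:,:2].astype(np.float32)*1000))
save('c8.png',np.hstack([cv2.resize(im[160:330,180:440],(500,327)),cv2.resize(im2[180:370,220:395],(300,327))]))
E
```

```text
time_s: 49.38
tcp_pos: [0.4898, -0.3428, 0.0172]
eef_rot: [0.795, -0.607, -0.001, -0.0]
force: [0.1, 0.5, -0.7]
width: 0.0273
offset [ 0.8 -0.5 -0.8] twist z -0.3
0.027316748312468997 [ 0.11053351  0.51941249 -0.70490678]
time_s: 50.62
tcp_pos: [0.5297, -0.4939, 0.206]
eef_rot: [0.794, -0.608, 0.001, 0.001]
force: [-0.4, -0.1, -0.7]
width: 0.038
[ 0.52967177 -0.49387378  0.20597029]
blue stripe [ 487.5 -341.3] [22.4  9. ] dir 17.8 z 0.0534 top (array([ 488.3, -343.9]), array([27. , 28.7]), 15.6)
blue stripe [ 700.1 -470.6] [19.  16.5] dir 60.4 z 0.0554 top (array([ 699.5, -471.3]), array([23.8, 22.1]), 26.0)
green stripe [ 489.6 -388.1] [ 8.1 26.9] dir -77.2 z 0.0536 top (array([ 487.4, -381.7]), array([28. , 46.3]), 16.0)
orange stripe [ 508.8 -430.8] [ 7.9 27.3] dir -73.7 z 0.0533 top (array([ 508.5, -431.9]), array([28.2, 29.7]), 13.9)
orange stripe [ 809.3 -515.7] [17.1 31. ] dir -1.0 z 0.0507 top (array([ 812.7, -503.6]), array([41. , 39.9]), 36.3)
orange stripe [ 733.  -569.9] [23.8  4.5] dir 29.1 z 0.0535 top (array([ 730.7, -571.6]), array([53.7, 58.4]), 24.0)
orange stripe [ 737.2 -606.6] [33.3  5. ] dir 26.2 z 0.0535 top (array([ 737.7, -602.2]), array([59.7, 50.3]), 24.7)
orange stripe [ 750.3 -610.9] [21.5  3. ] dir 22.5 z 0.0534 top (array([ 744.7, -603.8]), array([54. , 41.5]), 24.6)
orange stripe [ 694.  -616.3] [18.2  3.6] dir 28.7 z 0.0529 top (array([ 693.4, -616.6]), array([59.6, 58.9]), 55.1)
orange stripe [ 691.5 -627.3] [15.7  4.1] dir 26.5 z 0.0543 top (array([ 690.5, -623. ]), array([59.6, 50.5]), 24.0)
blue stripe [ 703.5 -468.3] [12.4 19. ] dir -48.7 z 0.054 top (array([ 703.6, -468.5]), array([15.6, 22.8]), 40.1)
orange stripe [ 811.9 -512.1] [10.  23.8] dir -2.1 z 0.0493 top (array([ 811.6, -500.1]), array([41.5, 42.9]), 49.2)
bar 0 [nan nan nan]
tray ((0.0, 0.0), (0.0, 0.0), 0.0)<stdin>:4: RuntimeWarning: Mean of empty slice.
  ret = um.true_divide(
```

View pics/c8.png

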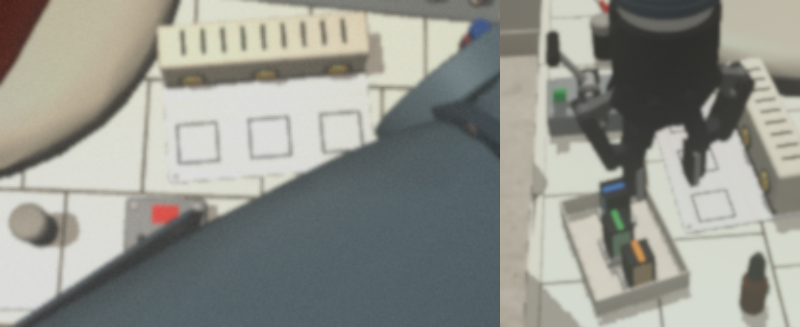

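```bash
python3 -m handwheel '[{"grip":0.45,"offset":[40,-0,-30],"twist":[0,0,0]},{"grip":0.45,"offset":[40,45,-20],"twist":[0,0,0]},{"grip":0.45,"offset":[40,45,0],"twist":[0,0,0]},{"grip":0.45,"offset":[30,45,0],"twist":[0,0,0]},{"grip":0.45,"offset":[0,45,0],"twist":[0,0,0]},{"grip":0.45,"offset":[0,0,0],"twist":[0,0,0]},{"grip":0.45,"offset":[0,0,0],"twist":[0,0,0]}]';python3 - <<'E'
from h import *
im,P,o=cells('top')
m=(P[...,2]>.095)&(P[...,2]<.13)&(P[...,0]<.55)&(P[...,0]>.36)&(abs(P[...,1]+.16)<.05); print('bar',m.sum(),P[m].mean(0).round(4))
h=cv2.cvtColor(im,cv2.COLOR_RGB2HSV)
m=(P[...,2]>.024)&(P[...,2]<.036)&(abs(P[...,0]-.495)<.085)&(abs(P[...,1]+.39)<.095)&(h[...,1]<60); print('tray',cv2.minAreaRect(P[m][:,:2].astype(np.float32)*1000))
print('obj',P[275,197],'oil',P[215,428])
E
```

```text
time_s: 51.65
tcp_pos: [0.3973, -0.6801, 0.2566]
eef_rot: [0.795, -0.607, 0.0, -0.0]
force: [0.3, -0.4, 0.1]
width: 0.0383
blue stripe [ 701.5 -470.3] [13.6 16.8] dir -16.0 z 0.0538 top (array([ 700.6, -470.4]), array([21.7, 22.5]), 40.9)
blue stripe [ 489.9 -343.4] [21.4  5.8] dir 14.4 z 0.0518 top (array([ 490.4, -342.5]), array([28.4, 27.9]), 14.7)
green stripe [ 492.2 -389.1] [ 7.2 25.4] dir -74.4 z 0.0518 top (array([ 491.1, -388.9]), array([27.9, 28.7]), 15.5)
orange stripe [ 811.1 -512.1] [10.  25.9] dir -1.3 z 0.0498 top (array([ 814.1, -500.4]), array([40.6, 42.9]), 38.5)
orange stripe [ 511.  -430.8] [ 8.6 27.4] dir -73.5 z 0.0514 top (array([ 509.9, -430.9]), array([28. , 28.2]), 15.5)
bar 373 [ 0.4261 -0.1622  0.1149]
tray ((494.916015625, -389.71026611328125), (100.0113754272461, 140.4581298828125), 15.817780494689941)
obj [ 0.48804784 -0.03791311  0.06125262] oil [ 0.61605145 -0.4626767   0.06660238]
```

All checks are consistent, so I'm handing in.

```bash
python3 -c "
from rig import r
print(r.job_done())"
```

```text
the job is handed in; nothing more can be done
None
```

The lamp check is done and the job is handed in, at about 52 s of the 210 s allowed. The hand-in gave no verdict.

- **Start:** The isolator was found on, so I switched it off first. All three cells were present.
- **Placing:** I stood blue, green and orange on the left, middle and right squares. The top camera showed each within about 2 mm of its square's centre and about 1° of square to the beam.
- **Lamp on:** I flipped the isolator on for more than 5 s. All three cells were still in place when checked during that time. I then flipped it off and returned every cell to its old place in the tray.
- **Last top-camera check:**
  - The tray is where it started, at (0.495, −0.390).
  - All three cells stand in it with their tops at about 52 mm, the right height for standing on the tray floor.
  - The isolator bar is on the off side (x 0.426, expected 0.424).
  - The objective and oil bottle have not moved, and the gripper is empty and clear of everything.
- **Failed or disagreed:**
  - A few intermediate readings (cells, bar and tray) came back empty because the arm blocked the view. The last check covered the bar, the tray and all three cells.
  - The side camera read about 1–4 mm differently from the top camera.
  - I noticed no knocked cell or grip slip.

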